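# Press a bush home with a star-handle arbor press

## Robot

A 6-joint arm with a two-finger parallel gripper is mounted at the origin on the work surface. World frame = base frame: x ahead of the robot, y to its left, z up, the work surface at z = 0. Lengths are in m, angles in rad, forces in N, time in s.
With the tool pointing down it reaches from about 0.375 to 0.9 m from the base axis. Payload 3.1 kg.
Tool frame: the origin (TCP) lies at the very end of the fingers, on their centre line; the grasp point (between the pads) lies 19 mm behind it; z points along the fingers, y is the line along which they close (so a half turn about z gives the same grasp; the last joint's range is limited). The gripper opens to 87 mm and grips with 3 to 60 N. Pads are 19 mm wide; open, the fingers measure 117 mm over their backs; the gripper's body (75 mm by 190 mm) begins 51 mm behind the grasp point.
Start: joints at [-1.357, 0.527, 1.433, -0, 1.181, -0.178], TCP at [0.239, -0.578, 0.194] pointing down, gripper open.
Joint ranges: [-3.08, 3.08], [-0.75, 2.2], [0.22, 2.44], [-1.43, 4.57], [0, 2.65], [-2.85, 2.85]. Speed limits (rad/s): [2.79, 2.79, 3.14, 3.14, 3.14, 3.14].

## Interface

Orientations are given as a unit quaternion [x, y, z, w].
In Python, from rig import status, viewer, robot gives the robot as it stands.
- The arm moves only by the tool arm_command, never from a script. Its arguments are lists of equal length, an entry for each row: "delta_rot": the turn, a rotation vector about the tool's x, y, z in degrees, a list of three; "delta_pos": the shift along the tool's x, y, z in m, a list of three; "gripper": the closure, from -1 (fully open) to 1 (shut). In form: {"delta_rot": [[rx, ry, rz], ...], "delta_pos": [[dx, dy, dz], ...], "gripper": [gripper, ...]}. A call has 1 to 12 rows; each row is the pose to reach, as a shift and turn from the pose commanded when the call began, along the tool's axes at that moment; what a row does not reach only later rows make up. A row lasts 1/12 s, in which the tool goes at most 41.7 mm and 7.16 degrees, less where a joint would pass 70% of its speed; a pose out of reach is approached as far as the arm can. A call with a gripper value outside its range is refused whole. The fingers move at their own pace and stop on an object; "grip_force" is the grip in N (left out, the last holds). Time passes only in rows, so rows that repeat a pose let the fingers close. It gives the time, the measured TCP pose, the force, the opening and the grip force at its end, in the units of the state.
- status.get_obs(): the state, without advancing time (a new reading comes with each control period).
- viewer.camera(name): name is "scene" or "top" or "wrist"; returns a dict with "pixels" (400x640x3 uint8, blue, green, red), "fx", "fy", "cx", "cy" (pixels), "pose" (4x4, takes a point from camera to world coordinates); the wrist camera has in their place "mount" (4x4, takes a point from camera to tool coordinates, whose origin is the TCP and whose axes are the flange's). Camera axes: x right, y down, z forward; pixel columns grow to the right and rows downward; lengths in m; the calibration is good to about 2 mm. The wrist camera is an equidistant fisheye: a pixel r from the principal point sees the ray r / f radians off the axis. A picture is of the moment at which its call begins: read the wrist's pose just before it. There is no depth.
- robot.hand_in(): hands the job in; it is judged then, once.
The state is a dict: "time": time; "q": joint angles; "joint_velocities": joint speeds; "joint_torque": joint torques, N m; "position": TCP position; "tool_rot": TCP orientation; "ft_force": force on the tool from outside, world axes, zero at the start; "moment": the same for the moment, N m; "grip_width": finger opening in m; "grip_force": force on a finger pad.
Only numpy, scipy, OpenCV 4.12 (cv2) and the standard library are available. Lean on these libraries where they do the work, as an engineer would, in place of code of your own. Each camera call takes 0.05 s, during which the arm holds its last target. There are 200 camera calls.

## Task

Slide the pulley along the bed of the arbor press until it sits fully home in the V-locator under the ram, then press its bronze bush down with the star handle, pushing one spoke after another down on the open (throat) side, slowly once the bush moves, until you feel the bush come up solid on the spacer ring hidden somewhere down the bore: about 20 N at the middle of a spoke's grip proves it is home, more than 30 N there would crack the pulley. Then wind the ram back up until it stands about 15 mm clear of the bush, leaving the pulley in the V with the bush home, and disturb nothing else on the bench.

Things in the scene. Friction and masses are not known exactly. Their poses are not given: they have to be found in the camera images.
- ram_axis (a point): Point on the flat bed of the fixed grey arbor press, directly under the ram, 40 mm above the bench. Its axes are the press's: +x from the open throat (facing the robot at yaw 0) back to the column, +y away from the star handle, z up. Base 330 mm long (x -165 to +165), 125 mm wide (145 over its feet). The bed is clear from x = -165 to the V. All offsets below are in this frame.
- v_locator (a point): Steel 90-degree V on the bed, 22 mm high, opening to -x (the throat): the two flats touch a 90 mm round at x +32, y +-32 mm, so that a pulley pushed fully in along +x stands centred on ram_axis. This point is between them, at the V's top: x +32, z +22 mm from ram_axis. Flats 52 mm long, ends at x +14, y +-50 mm.
- head (a point): Lower front edge of the press's head, at x -40, z +125 mm from ram_axis. The head fills x -40 to +150, y -35 to +35, z +125 to +250 mm; behind the throat a column 50 mm wide stands from x = +80 mm. A bearing boss and shaft run from the head's -y side to the star handle.
- star_hub (a point): Centre of the star handle's hub (44 mm dia, 34 mm long), at x +26.5, y -95, z +190 mm from ram_axis; axes as there. It turns about the y axis. Four spokes at 90 degrees, all in the plane y = -95 mm: steel rods 12 mm dia with black grip sleeves 18 mm dia from 75 to 135 mm out from the hub's axis (middle of grip: 105 mm).
- spoke (a point): Middle of the grip of one spoke (the one that points to the press's +x when joint star is 0), 105 mm from the hub's axis; its own x axis points outward along the spoke. Force at a grip's middle: turning free 3 N or less, driving the bush down its bore about 8 N; once the bush has bottomed it climbs some 2 to 3 N per mm of push.
- star (a joint): Turn of the star, rad, 0 to 5.6. At 0 the spokes point to +x, +z, -x, -z of the press. As it grows the throat-side (-x) spokes go down, the upper ones come towards -x, and the ram descends 14 mm per rad; pushing upper spokes towards +x raises it. Stays where left. 14 N or more at a grip's middle, for 0.15 s, seats the bush (90 N from the ram); 40 N there (300 N on the bush) is damage.
- ram: The ram: 25 mm square steel bar sliding vertically through the head, with a turned nose 26 mm dia x 20 mm. Origin at the centre of the nose's underside.
- nose (a point): Centre of the underside of the ram's nose (the face that presses).
- pulley_center (a point): Centre (half-way up) of the aluminium V-belt pulley, 90 mm dia x 50 mm high, about 0.6 kg, standing on the bed on the throat side, 65 to 95 mm short of its seat. The bush stands upright in its 36 mm bore. Sliding it on the bed takes 3 to 6 N.
- bush: The bronze bush, 35 mm dia x 28 mm, upright in the pulley's bore and 12 mm proud of its top face at the start. Origin at the centre of its underside. It is a press fit: it goes down only under the ram (about 45 N), and bottoms on a spacer ring that cannot be seen, after 10 to 18 mm. Drive it slowly (a spoke's grip at 50 mm/s or less): run onto the spacer at 130 mm/s, the blow alone passes 300 N.
- bush_top (a point): Centre of the bush's top face (62 mm above the bed at the start), 28 mm above the bush's origin.
- spare_bush: Bystander, to be left alone: spare bronze bush, 35 mm dia x 28 mm, standing beside the press. Origin at the centre of its underside.
- spare_pulley: Bystander, to be left alone: small aluminium pulley, 62 mm dia x 30 mm, lying flat beside the press. Origin at the centre of its underside.
- drift: Bystander, to be left alone: plain steel bar, 22 mm dia x 120 mm, lying on the bench. Origin at the centre of its underside.
- wrench: Bystander, to be left alone: flat steel wrench, 180 mm, lying on the bench. Origin at the centre of its underside.
- hammer: Bystander, to be left alone: hammer with wooden handle, 260 mm, lying on the bench. Origin at the centre of its underside.
- oil_bottle: Bystander, to be left alone: grey bottle with red cap, 56 mm dia x 150 mm, upright. Origin at the centre of its underside.
- bin: Bystander, to be left alone: blue plastic bin of bearings, 160 x 110 x 60 mm. Origin at the centre of its underside.
There are look-alikes about, which are no part of the job. What is shaped like the part that bears pulley_center but red or yellow is not meant.

How it is judged:
On the way, in this order (a step that is already met when the one before it is completed fails the run):
1. the pulley is home in the V under the ram (horizontal distance between pulley_center and ram_axis below 0.005 m and linear speed of bush below 0.02 m/s), for 0.2 s.
2. the ram presses the bush hard onto the spacer (over 90 N) with the pulley in the V (contact force between ram and bush above 90 N and horizontal distance between pulley_center and ram_axis below 0.005 m), for 0.15 s.
At the end, for the whole second after the job is handed in: The ram's nose stands more than 10 mm above the bush's top; the pulley's centre is within 5 mm of the ram's axis (home in the V); the bush is in the bore, upright, driven down (top less than 3.5 mm above the pulley's top face); all at rest and released (z of nose in the frame of bush_top above 0.01 m and horizontal distance between pulley_center and ram_axis below 0.005 m and z of bush_top in the frame of pulley_center below 0.0285 m and horizontal distance between bush_top and pulley_center below 0.004 m and angle between bush's own z axis and vertical below 0.1 rad and linear speed of bush below 0.01 m/s and velocity of joint star between -0.05 and 0.05 rad/s); the robot touches nothing.
It fails at once if the ram loads the bush with more than 300 N (contact force between ram and bush above 300 N).
It fails at once if a bystander is moved more than 30 mm (distance of any of spare_bush, spare_pulley, drift, wrench, hammer, oil_bottle, bin from where it was at the start of the episode above 0.03 m).
It also fails if it takes over 70 s, if anything falls off the work surface, if the arm or the gripper's body presses on something with over 40 N, if the wrist force passes 120 N, or if a joint passes its speed limit or range.

## Working session

There is one attempt and no reset: what is moved stays moved. The work goes in short steps, Python scripts to look and compute and a tool call to move; the robot and the scene stay as the last step left them, time stands still between calls to the robot, and variables do not carry over. Pictures are saved under pics/ and viewed, at most 10 in all, crops included, and the job is handed in when it is done.

Besides the shell and the picture viewer there is one more tool, called after "Request:" as a command line: name --argument value ..., lists and objects as JSON in quotes. arm_command: Moves the arm, as the interface text tells. Its arguments: {"type":"object","properties":{"delta_rot":{"type":"array","items":{"type":"array","items":{"type":"number"}}},"delta_pos":{"type":"array","items":{"type":"array","items":{"type":"number"}}},"gripper":{"type":"array","items":{"type":"number"}},"grip_force":{"type":"number"}},"required":["delta_rot","delta_pos","gripper"]}

```bash
ls; mkdir -p pics
python3 - <<'E'
from rig import status, viewer, robot
import cv2, numpy as np
print(status.get_obs())
for n in ["scene","top"]:
    c=viewer.camera(n); cv2.imwrite(f"pics/{n}0.png",c["pixels"]); print(n,c["fx"],c["fy"],c["cx"],c["cy"],np.round(c["pose"],4).tolist())
E
```

```text
pics
{'time': 0.0, 'q': array([-1.35750803e+00,  5.28459520e-01,  1.43394017e+00,  1.96844413e-05,
        1.18137280e+00, -1.78511241e-01]), 'joint_velocities': array([ 0.00016992, -0.00152857,  0.00064247, -0.00030685, -0.00016065,
       -0.00062377]), 'joint_torque': array([-2.48244878e-04, -4.40042567e+01, -1.76591080e+01,  6.31564250e-02,
        5.84087369e-02, -1.63072286e-04]), 'position': array([ 0.23851046, -0.5768271 ,  0.19316374]), 'tool_rot': array([ 9.80873074e-01,  1.94645380e-01, -9.85131132e-06, -1.08991489e-03]), 'ft_force': array([-0.65752161, -0.08130039,  0.46048321]), 'moment': array([ 0.02301532, -0.0256705 ,  0.01455938]), 'grip_force': 0.0, 'grip_width': 0.08695626439950921}
scene 390.06579341325534 390.06579341325534 326.043842850152 198.58027622511355 [[-0.5316, 0.7136, -0.4563, 1.0772], [0.8469, 0.4567, -0.2725, 0.3168], [0.014, -0.5313, -0.8471, 1.1246], [0.0, 0.0, 0.0, 1.0]]
top 386.15671661388916 386.15671661388916 324.1165617247523 197.9715923333561 [[-0.016, -0.9932, 0.1156, 0.4508], [-0.9998, 0.0143, -0.0159, 0.0122], [0.0142, -0.1158, -0.9932, 1.1611], [0.0, 0.0, 0.0, 1.0]]
```

View pics/scene0.png

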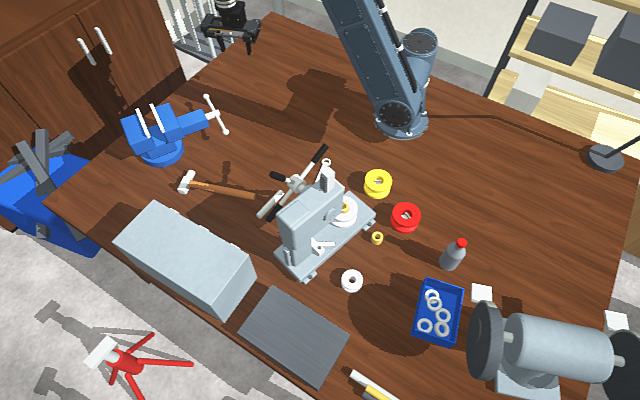

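View pics/top0.png

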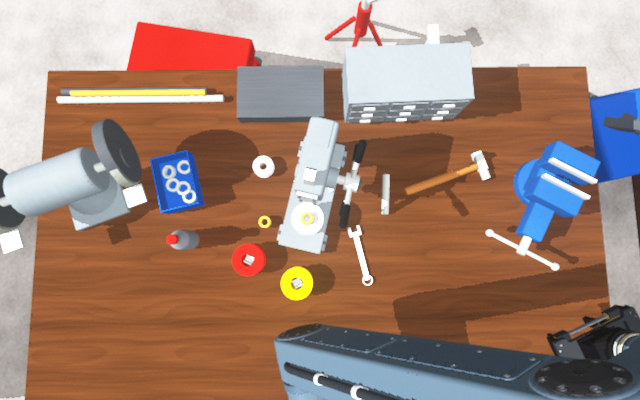

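The scene view shows the press around (320,230), with the pulley near (345,212). In the top view the press base spans about (305,185), the pulley is at (307,218) and the star spokes at (350,185). I'll enlarge both.

Run:
```python
import cv2, numpy as np
a=cv2.imread("pics/top0.png")[110:260,270:400]; b=cv2.imread("pics/scene0.png")[135:285,250:385]
cv2.imwrite("pics/z.png",np.hstack([cv2.resize(a,None,fx=3,fy=3,interpolation=2),cv2.resize(b,None,fx=3,fy=3,interpolation=2)]));
```

```text
(no output)
```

View pics/z.png

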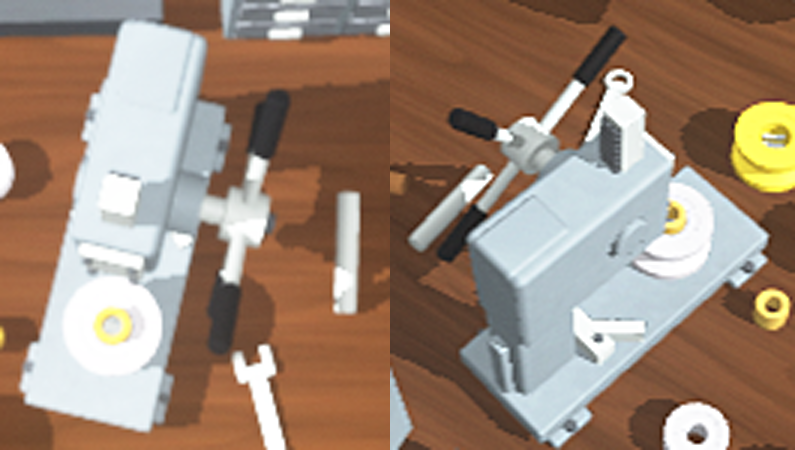

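The zoom (3x) shows the bush at crop (113,325), the base front corners at (25,403) and (153,430), and the hub at (245,218). The grips are at (227,318) towards the throat and (268,125) at the back in the top crop. In the scene crop the grips are at (600,55), (472,123) and (463,232).

```bash
cat > h.py <<'E'
from rig import status, viewer, robot
import cv2, numpy as np
np.set_printoptions(precision=4,suppress=True)
def ray(c,u,v):
    P=np.array(c["pose"]); d=np.array([(u-c["cx"])/c["fx"],(v-c["cy"])/c["fy"],1.])
    d=P[:3,:3]@d; return P[:3,3],d/np.linalg.norm(d)
def onz(c,u,v,z):
    o,d=ray(c,u,v); return o+d*(z-o[2])/d[2]
def tri(r1,r2):
    A=[];b=[]
    for o,d in (r1,r2):
        M=np.eye(3)-np.outer(d,d); A.append(M); b.append(M@o)
    p=np.linalg.solve(sum(A),sum(b)); return p,[np.linalg.norm((np.eye(3)-np.outer(d,d))@(p-o)) for o,d in (r1,r2)]
E
python3 - <<'E'
from h import *
t=viewer.camera("top"); s=viewer.camera("scene")
T=lambda u,v:(270+(u-1)/3,110+(v-1)/3); S=lambda u,v:(250+(u-391)/3,135+(v-1)/3)
def blobs(c,x0,x1,y0,y1,lo,hi):
    h=cv2.cvtColor(c["pixels"],cv2.COLOR_BGR2HSV); m=cv2.inRange(h,lo,hi)
    k=np.zeros_like(m); k[y0:y1,x0:x1]=m[y0:y1,x0:x1]
    n,l,st,ce=cv2.connectedComponentsWithStats(k)
    return [(st[i].tolist(),ce[i]) for i in range(1,n) if st[i][4]>8]
Y=((20,120,100),(35,255,255)); K=((0,0,0),(180,255,50)); W=((0,0,235),(180,40,255))
for n,c,b in (("top",t,(270,400,110,260)),("sc",s,(250,385,135,285))):
    print(n,"Y",blobs(c,*b,*Y)); print("K",blobs(c,*b,*K)); print("W",blobs(c,*b,*W))
fl=onz(t,*T(25,403),.04); fr=onz(t,*T(153,430),.04); print("front",fl,fr,np.linalg.norm(fl-fr))
print("hub",tri(ray(t,*T(245,218)),ray(s,*S(530,148))), onz(t,*T(245,218),.23))
print("bush",onz(t,307.7,218.3,.102))
for a,b in (((227,318),(463,232)),((268,125),(600,55)),((227,318),(600,55)),((268,125),(463,232))): print(tri(ray(t,*T(*a)),ray(s,*S(*b))))
E
```

```text
top Y []
K [([353, 145, 5, 14, 21], array([355.    , 150.2381])), ([362, 144, 4, 10, 10], array([363.3, 148.5]))]
W [([362, 114, 11, 3, 28], array([366.6786, 114.8929])), ([278, 118, 59, 135, 3595], array([307.6509, 189.1939])), ([396, 118, 4, 3, 10], array([397.7, 119.2])), ([360, 120, 10, 2, 20], array([364.5, 120.5])), ([270, 158, 4, 16, 45], array([271.1111, 165.8222])), ([353, 163, 5, 7, 27], array([354.8889, 166.    ])), ([344, 179, 15, 24, 145], array([350.0897, 188.2621])), ([318, 188, 16, 16, 120], array([327.3417, 194.875 ])), ([382, 199, 6, 10, 43], array([384.093 , 203.3256])), ([304, 218, 7, 4, 17], array([307.2941, 219.1176])), ([348, 225, 17, 35, 233], array([357.1073, 241.8455]))]
sc Y [([363, 169, 22, 30, 519], array([374.5992, 183.6089])), ([342, 203, 6, 10, 35], array([344.8   , 207.4286])), ([371, 232, 12, 13, 87], array([376.6322, 238.3908]))]
K [([311, 144, 17, 20, 91], array([318.9011, 153.5275])), ([270, 171, 15, 11, 94], array([277.1383, 176.0745])), ([266, 204, 16, 18, 109], array([273.0183, 212.7615]))]
W [([293, 158, 52, 72, 425], array([324.5341, 185.5929
[... 717 characters left out ...]
, 5, 5, 10], array([307. , 280.1]))]
front [0.4498 0.1292 0.04  ] [0.4222 0.0068 0.04  ] 0.1254856582168044
hub (array([ 0.5969, -0.0691,  0.2246]), [np.float64(0.0012556089427001134), np.float64(0.0012556089427000813)]) [ 0.5966 -0.0697  0.23  ]
bush [0.5186 0.0412 0.102 ]
(array([ 0.5685, -0.1196, -0.0185]), [np.float64(0.06037544187228628), np.float64(0.06037544187228632)])
(array([ 0.6117, -0.0291,  0.4234]), [np.float64(0.04231033169277522), np.float64(0.042310331692775295)])
(array([ 0.5107, -0.0477,  0.2859]), [np.float64(0.001789209243714196), np.float64(0.0017892092437141475)])
(array([ 0.6843, -0.0922,  0.1763]), [np.float64(0.004765186163595827), np.float64(0.004765186163595671)])
```

```bash
cat >> h.py <<'E'
from scipy.spatial.transform import Rotation as R
psi=np.radians(-13); RA=np.array([.594,.030,.04])
ex=np.array([np.cos(psi),np.sin(psi),0]); ey=np.array([-np.sin(psi),np.cos(psi),0]); ez=np.array([0,0,1.])
F=np.c_[ex,ey,ez]
def W(p): return RA+F@np.array(p)
def tgt(th,flip,yaw=0):
    t=np.radians(th); x=np.cos(t)*ex+np.sin(t)*ez; z=np.sin(t)*ex-np.cos(t)*ez; s=-1 if flip else 1
    M=np.c_[s*x,-s*ey,z]; return R.from_euler('z',yaw,degrees=True)*R.from_matrix(M)
def state(q=False):
    o=status.get_obs(); p=F.T@(o["position"]-RA); r=R.from_quat(o["tool_rot"])
    z=r.as_matrix()[:,2]; th=np.degrees(np.arctan2(z@ex,-z[2]))
    print("t",round(o["time"],2),"press-frame tcp mm",p*1e3,"tilt",th.round(1),"F press",F.T@o["ft_force"],"w",o["grip_width"]); 
    if q: print("q",o["q"])
    return o,r
def go(p,th,flip,yaw=0,world=False):
    o,r=state(); p=np.array(p) if world else W(p)
    print("->",p,"dpos",r.inv().apply(p-o["position"]).round(4).tolist(),"drot",np.degrees((r.inv()*tgt(th,flip,yaw)).as_rotvec()).round(1).tolist())
E
python3 - <<'E'
from h import *
state(True); w=viewer.camera("wrist"); print(np.array(w["mount"]),{k:w[k] for k in w if k not in("pixels","mount")})
for f in (0,1): go([.40,-.20,.40],20,f,world=True)
E
```

```text
t 0.2 press-frame tcp mm [-209.7178 -671.5488  153.5628] tilt -0.0 F press [ 0.1732 -0.1843  0.0147] w 0.08723251951365651
q [-1.3575  0.5281  1.4334 -0.      1.1814 -0.1785]
[[ 0.0003 -0.9699 -0.2436  0.0661]
 [ 1.      0.0001  0.0007  0.0007]
 [-0.0006 -0.2436  0.9699 -0.1909]
 [ 0.      0.      0.      1.    ]] {'fx': 309.70691628693146, 'fy': 309.70691628693146, 'cx': 315.48435819542465, 'cy': 201.5141575861631}
t 0.25 press-frame tcp mm [-209.6854 -671.6556  153.681 ] tilt -0.0 F press [-0.3946  0.8735  0.7495] w 0.08701520472930664
-> [ 0.4 -0.2  0.4] dpos [0.2933, -0.2872, -0.206] drot [-6.2, 19.4, 35.1]
t 0.25 press-frame tcp mm [-209.6854 -671.6556  153.681 ] tilt -0.0 F press [-0.3946  0.8735  0.7495] w 0.08701520472930664
-> [ 0.4 -0.2  0.4] dpos [0.2933, -0.2872, -0.206] drot [-25.2, -8.1, -142.7]
```

Request:
arm_command --delta_rot '[[0,0,-7],[0,0,-14],[0,0,-21],[0,0,-28],[0,0,-35],[0,0,-42],[0,0,-49],[0,0,-56],[0,0,-63],[0,0,-70],[0,0,-77],[0,0,-84]]' --delta_pos '[[0.01,-0.01,-0.02],[0.03,-0.03,-0.04],[0.05,-0.05,-0.06],[0.075,-0.075,-0.08],[0.1,-0.1,-0.1],[0.125,-0.125,-0.12],[0.15,-0.15,-0.14],[0.175,-0.175,-0.16],[0.2,-0.2,-0.18],[0.225,-0.225,-0.19],[0.25,-0.25,-0.2],[0.27,-0.27,-0.2]]' --gripper '[-0.15,-0.15,-0.15,-0.15,-0.15,-0.15,-0.15,-0.15,-0.15,-0.15,-0.15,-0.15]'

```text
time: 1.25
position: [0.3863, -0.2232, 0.3966]
tool_rot: [0.596, 0.803, 0.0, 0.002]
ft_force: [-0.1, -0.8, -0.5]
grip_width: 0.0502
grip_force: 0.0
```

Run:
```python
from h import *
state(True)
go([.39,.06,.33],35,1,world=True)
```

```text
t 1.25 press-frame tcp mm [-145.3832 -293.4753  356.6068] tilt 0.3 F press [ 0.1025 -0.7904 -0.4761] w 0.05019132507978853
q [-0.776   0.0746  1.5373  0.0008  1.5249 -1.07  ]
t 1.25 press-frame tcp mm [-145.3832 -293.4753  356.6068] tilt 0.3 F press [ 0.1025 -0.7904 -0.4761] w 0.05019132507978853
-> [0.39 0.06 0.33] dpos [0.2703, 0.0854, 0.0658] drot [-18.3, -31.4, -58.2]
```

Request:
arm_command --delta_rot '[[0,0,-7],[0,0,-14],[0,0,-21],[0,0,-28],[-5,-8,-36],[-9,-14,-43],[-12,-20,-48],[-15,-26,-53],[-18,-31,-58],[-18.3,-31.4,-58.2],[-18.3,-31.4,-58.2],[-18.3,-31.4,-58.2]]' --delta_pos '[[0.015,0.005,0],[0.04,0.015,0],[0.07,0.025,0],[0.1,0.035,0],[0.13,0.045,0.01],[0.16,0.055,0.02],[0.19,0.065,0.03],[0.22,0.075,0.045],[0.25,0.08,0.06],[0.27,0.085,0.066],[0.27,0.085,0.066],[0.27,0.085,0.066]]' --gripper '[-0.15,-0.15,-0.15,-0.15,-0.15,-0.15,-0.15,-0.15,-0.15,-0.15,-0.15,-0.15]'

```text
time: 2.25
position: [0.3853, 0.0601, 0.325]
tool_rot: [0.109, 0.949, -0.034, 0.294]
ft_force: [-0.5, 0.1, -0.2]
grip_width: 0.0501
grip_force: 0.0
```

Run:
```python
from h import *
state(True)
w=viewer.camera("wrist"); cv2.imwrite("pics/w1.png",w["pixels"])
go([-.150,-.006,.03],40,1)
```

```text
t 2.25 press-frame tcp mm [-210.0773  -17.6174  285.0265] tilt 34.4 F press [-0.5135 -0.0597 -0.2427] w 0.05006309052298354
q [-0.0413 -0.2177  2.1583 -0.1828  0.6159 -1.266 ]
t 2.3 press-frame tcp mm [-207.0792  -18.0756  287.1402] tilt 34.6 F press [-0.4243 -0.1291  0.2051] w 0.050259105384607365
-> [0.4465 0.0579 0.07  ] dpos [0.0991, 0.0119, 0.2441] drot [-0.1, -5.4, -0.3]
```

View pics/w1.png

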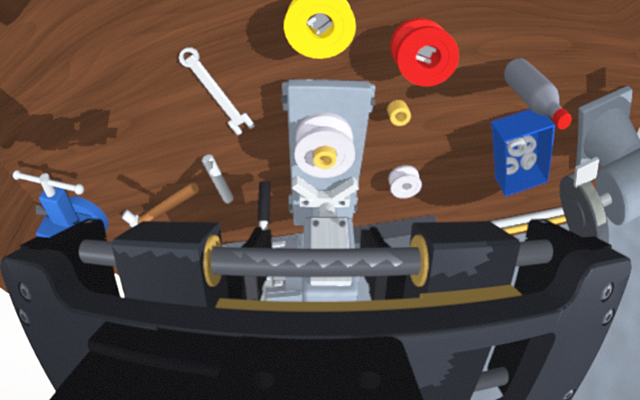

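The wrist view (flipped, throat at the top) shows the bush at (325,157), the base front corners at (285,82) and (375,84), and the V behind it near (327,192).

```bash
cat >> h.py <<'E'
def wray(w,o,u,v):
    x=(u-w["cx"]);y=(v-w["cy"]);rr=np.hypot(x,y);a=rr/w["fx"]
    d=np.array([np.sin(a)*x/rr,np.sin(a)*y/rr,np.cos(a)]); M=np.array(w["mount"]); r=R.from_quat(o["tool_rot"])
    return o["position"]+r.apply(M[:3,3]), r.apply(M[:3,:3]@d)
def wz(w,o,u,v,z):
    c,d=wray(w,o,u,v); return c+d*(z-c[2])/d[2]
E
python3 - <<'E'
from h import *
o=status.get_obs(); w=viewer.camera("wrist")
for n,u,v,z in (("bush",325,157,.102),("bush",324,156,.102),("fl",285,82,.04),("fr",375,84,.04),("vr",303,193,.062),("vl",350,190,.062),("vapex",327,204,.062)):
    p=wz(w,o,u,v,z); print(n,p,F.T@(p-RA)*1e3)
E
```

```text
bush [0.5198 0.0418 0.102 ] [-74.9519  -5.2134  62.    ]
bush [0.5176 0.0408 0.102 ] [-76.8761  -6.6993  62.    ]
fl [0.4178 0.0067 0.04  ] [-166.4261  -62.3194   -0.    ]
fr [0.4494 0.1331 0.04  ] [-164.0926   67.8943   -0.    ]
vr [ 0.6285 -0.0216  0.062 ] [ 45.2604 -42.4978  22.    ]
vl [0.6404 0.0634 0.062 ] [37.7382 43.0155 22.    ]
vapex [0.6688 0.0148 0.062 ] [76.3162  2.0563 22.    ]
```

Run:
```python
from h import *
go([-.150,-.006,.012],40,1)
```

```text
t 2.35 press-frame tcp mm [-204.7736  -18.4086  288.7205] tilt 34.8 F press [ 0.5402 -0.2109  1.1613] w 0.04992451152655005
-> [0.4465 0.0579 0.052 ] dpos [0.1129, 0.0122, 0.2585] drot [-0.2, -5.2, -0.4]
```

Request:
arm_command --delta_rot '[[0,-1,0],[0,-2,0],[0,-3,0],[0,-4,0],[0,-5,0],[0,-5,0],[0,-5,0],[0,-5,0],[0,-5,0],[0,-5,0],[0,-5,0],[0,-5,0]]' --delta_pos '[[0.013,0.001,0.03],[0.026,0.003,0.06],[0.04,0.004,0.09],[0.053,0.006,0.12],[0.067,0.007,0.15],[0.08,0.009,0.18],[0.09,0.01,0.21],[0.1,0.011,0.23],[0.11,0.012,0.245],[0.113,0.012,0.255],[0.113,0.012,0.255],[0.113,0.012,0.255]]' --gripper '[-0.15,-0.15,-0.15,-0.15,-0.15,-0.15,-0.15,-0.15,-0.15,-0.15,-0.15,-0.15]'

```text
time: 3.35
position: [0.4575, 0.0678, 0.2028]
tool_rot: [0.113, 0.942, -0.04, 0.315]
ft_force: [0.4, -1.3, -0.0]
grip_width: 0.0502
grip_force: 0.0
```

Run:
```python
from h import *
state(True)
go([-.050,0,.012],40,1)
```

```text
t 3.35 press-frame tcp mm [-141.5132    6.1577  162.8306] tilt 37.0 F press [ 0.6821 -1.1694 -0.0339] w 0.05021738945203244
q [ 0.0212  0.2026  2.2877 -1.4303  0.1606  0.0657]
t 3.35 press-frame tcp mm [-141.5132    6.1577  162.8306] tilt 37.0 F press [ 0.6821 -1.1694 -0.0339] w 0.05021738945203244
-> [0.5453 0.0412 0.052 ] dpos [0.0176, -0.0044, 0.1756] drot [-0.6, -3.0, -0.4]
```

```bash
cat > fk.py <<'E'
import numpy as np
from scipy.optimize import least_squares,fsolve
D=[((.5281,1.4334,1.1814),.6242,.1935),((.0746,1.5373,1.5249),.4462,.3966),((-.2177,2.1583,.6159),.390,.325)]
def fk(p,q2,q3,q5):
    h,l2,l3,L,d=p; a=q2; b=a+q3; c=b+q5
    return np.array([l2*np.sin(a)+l3*np.sin(b)+d*np.cos(b)+L*np.sin(c), h+l2*np.cos(a)+l3*np.cos(b)-d*np.sin(b)+L*np.cos(c)])
f=lambda p:np.concatenate([fk(p,*q)-(r,z) for q,r,z in D])
s=least_squares(f,[.2,.4,.4,.25,0.]);P=s.x
def ik(r,z,th):
    S=np.pi-np.radians(th)
    q=fsolve(lambda q:fk(P,q[0],q[1],S-q[0]-q[1])-(r,z),[.3,2.0]); e=np.abs(fk(P,q[0],q[1],S-sum(q))-(r,z)).max()
    return q[0].round(2),q[1].round(2),(S-sum(q)).round(2),"" if e<1e-6 else "FAIL"
if __name__=="__main__":
    print(P,s.fun)
    for r in (.45,.5,.55):
        for th in (0,10,20,25,30): print(r,th,ik(r,.052,th))
E
python3 fk.py
```

```text
[0.3099122  0.60385805 0.40535218 0.35245107 0.1441609 ] [-4.77619987e-04 -2.11760715e-03 -4.18862483e-04  2.34781240e-03
  7.17938591e-05 -2.30205281e-04]
0.45 0 (np.float64(0.57), np.float64(1.94), np.float64(0.63), '')
0.45 10 (np.float64(0.55), np.float64(2.08), np.float64(0.33), '')
0.45 20 (np.float64(0.58), np.float64(2.22), np.float64(-0.02), '')
0.45 25 (np.float64(0.63), np.float64(2.3), np.float64(-0.22), '')
0.45 30 (np.float64(0.7), np.float64(2.37), np.float64(-0.45), '')
0.5 0 (np.float64(0.61), np.float64(1.82), np.float64(0.71), '')
0.5 10 (np.float64(0.58), np.float64(1.97), np.float64(0.42), '')
0.5 20 (np.float64(0.59), np.float64(2.11), np.float64(0.09), '')
0.5 25 (np.float64(0.62), np.float64(2.18), np.float64(-0.09), '')
0.5 30 (np.float64(0.67), np.float64(2.25), np.float64(-0.3), '')
0.55 0 (np.float64(0.65), np.float64(1.71), np.float64(0.79), '')
0.55 10 (np.float64(0.61), np.float64(1.85), np.float64(0.51), '')
0.55 20 (np.float64(0.61), np.float64(1.99), np.float64(0.19), '')
0.55 25 (np.float64(0.63), np.float64(2.06), np.float64(0.01), '')
0.55 30 (np.float64(0.66), np.float64(2.13), np.float64(-0.17), '')
```

```bash
cat >> h.py <<'E'
def tgt2(th,flip,az=6,yaw=0):
    a=np.radians(az); ax=np.array([-np.sin(a),np.cos(a),0])  # tilt in the arm's plane: fingers point outward
    return R.from_rotvec(-np.radians(th)*ax)*tgt(0,flip,yaw)
def go2(p,th,flip=1,az=6,yaw=0):
    o,r=state(); d=W(p)-o["position"]; g=tgt2(th,flip,az,yaw)
    print("-> z",g.as_matrix()[:,2],"dpos",r.inv().apply(d).round(4).tolist(),"drot",np.degrees((r.inv()*g).as_rotvec()).round(1).tolist())
E
python3 - <<'E'
from h import *
go2([-.160,-.004,.16],12)
E
```

```text
t 3.35 press-frame tcp mm [-141.5132    6.1577  162.8306] tilt 37.0 F press [ 0.6821 -1.1694 -0.0339] w 0.05021738945203244
-> z [ 0.2068  0.0217 -0.9781] dpos [0.0164, -0.0104, -0.0088] drot [-4.2, 25.7, 0.7]
```

Request:
arm_command --delta_rot '[[-1,5,0],[-2,10,0],[-2,15,0],[-3,20,0],[-4,25,0],[-4.2,25.7,0.7],[-4.2,25.7,0.7],[-4.2,25.7,0.7],[-4.2,25.7,0.7],[-4.2,25.7,0.7]]' --delta_pos '[[0.003,-0.002,-0.005],[0.006,-0.004,-0.009],[0.01,-0.006,-0.009],[0.013,-0.008,-0.009],[0.016,-0.01,-0.009],[0.016,-0.01,-0.009],[0.016,-0.01,-0.009],[0.016,-0.01,-0.009],[0.016,-0.01,-0.009],[0.016,-0.01,-0.009]]' --gripper '[0.17,0.17,0.17,0.17,0.17,0.17,0.17,0.17,0.17,0.17]'

```text
time: 4.18
position: [0.4414, 0.0608, 0.2026]
tool_rot: [0.114, 0.988, 0.023, 0.104]
ft_force: [2.1, -0.2, 0.3]
grip_width: 0.0363
grip_force: 0.0
```

Run:
```python
from h import *
state(True)
go2([-.150,-.006,.012],12)
```

```text
t 4.18 press-frame tcp mm [-155.5924   -4.2663  162.5873] tilt 11.6 F press [2.1174 0.243  0.2596] w 0.036346256223270396
q [-0.1574  0.1862  2.0157  0.0819  0.734  -1.5544]
t 4.18 press-frame tcp mm [-155.5924   -4.2663  162.5873] tilt 11.6 F press [2.1174 0.243  0.2596] w 0.036346256223270396
-> z [ 0.2068  0.0217 -0.9781] dpos [0.0248, -0.0122, 0.1481] drot [0.1, 0.3, -0.1]
```

```bash
python3 - <<'E'
import re
s=open('fk.py').read()
s=re.sub(r"D=\[.*\]\n","E=.111\nD=[((.5281,1.4334,1.1814),.6242,.1935),((.0746,1.5373,1.5249),.4462,.3966),((-.2177,2.1583,.6159),.390,.325),((.1862,2.0157,.734),.4456,.2026)]\nD=[(q,np.sqrt(r*r-E*E),z) for q,r,z in D]\n",s)
s=s.replace("S=np.pi","r=np.sqrt(r*r-E*E);S=np.pi")
open('fk.py','w').write(s)
E
python3 fk.py
```

```text
[0.25008924 0.58887637 0.38870312 0.32148928 0.10172499] [ 2.72925418e-03  1.65914801e-03 -2.54799352e-03  1.63049545e-03
  2.15198442e-03 -3.28490730e-03 -3.06603326e-03 -4.73645925e-06]
0.45 0 (np.float64(0.55), np.float64(2.01), np.float64(0.59), '')
0.45 10 (np.float64(0.52), np.float64(2.15), np.float64(0.3), '')
0.45 20 (np.float64(0.54), np.float64(2.29), np.float64(-0.03), '')
0.45 25 (np.float64(0.57), np.float64(2.36), np.float64(-0.23), '')
0.45 30 (np.float64(0.63), np.float64(2.43), np.float64(-0.45), '')
0.5 0 (np.float64(0.59), np.float64(1.88), np.float64(0.67), '')
0.5 10 (np.float64(0.55), np.float64(2.02), np.float64(0.39), '')
0.5 20 (np.float64(0.56), np.float64(2.16), np.float64(0.07), '')
0.5 25 (np.float64(0.58), np.float64(2.23), np.float64(-0.1), '')
0.5 30 (np.float64(0.61), np.float64(2.3), np.float64(-0.3), '')
0.55 0 (np.float64(0.63), np.float64(1.76), np.float64(0.75), '')
0.55 10 (np.float64(0.59), np.float64(1.9), np.float64(0.48), '')
0.55 20 (np.float64(0.58), np.float64(2.04), np.float64(0.17), '')
0.55 25 (np.float64(0.59), np.float64(2.11), np.float64(0.0), '')
0.55 30 (np.float64(0.62), np.float64(2.18), np.float64(-0.17), '')
```

Run:
```python
from h import *
go([-.148,-.006,.014],12,1)
```

```text
t 4.18 press-frame tcp mm [-155.5924   -4.2663  162.5873] tilt 11.6 F press [2.1174 0.243  0.2596] w 0.036346256223270396
-> [0.4484 0.0574 0.054 ] dpos [0.0224, -0.0121, 0.1466] drot [4.0, -0.4, -0.5]
```

Request:
arm_command --delta_rot '[[1,0,0],[2,0,0],[3,0,-0.5],[4,-0.4,-0.5],[4,-0.4,-0.5],[4,-0.4,-0.5],[4,-0.4,-0.5],[4,-0.4,-0.5]]' --delta_pos '[[0.004,-0.002,0.025],[0.008,-0.004,0.05],[0.012,-0.006,0.08],[0.016,-0.009,0.11],[0.02,-0.011,0.135],[0.022,-0.012,0.146],[0.022,-0.012,0.146],[0.022,-0.012,0.146]]' --gripper '[0.17,0.17,0.17,0.17,0.17,0.17,0.17,0.17]'

```text
time: 4.85
position: [0.4402, 0.06, 0.0516]
tool_rot: [0.111, 0.989, -0.013, 0.1]
ft_force: [-0.2, -0.2, -0.5]
grip_width: 0.0362
grip_force: 0.0
```

Run:
```python
from h import *
state(True)
go([-.060,0,.014],20,1)
```

```text
t 4.85 press-frame tcp mm [-156.6231   -5.4215   11.5921] tilt 11.5 F press [-0.1638 -0.2809 -0.5194] w 0.03622577439894552
q [-0.0949  0.5319  2.158  -0.1148  0.2543 -1.3333]
t 4.85 press-frame tcp mm [-156.6231   -5.4215   11.5921] tilt 11.5 F press [-0.1638 -0.2809 -0.5194] w 0.03622577439894552
-> [0.5355 0.0435 0.054 ] dpos [-0.0952, 0.0052, 0.0169] drot [-0.1, -8.5, 0.2]
```

Request:
arm_command --delta_rot '[[0,0,0],[0,0,0],[0,-1,0],[0,-2,0],[0,-3,0],[0,-4,0],[0,-5,0],[0,-6,0],[0,-7,0],[0,-7.5,0],[0,-8,0],[0,-8.5,0]]' --delta_pos '[[-0.01,0,0.002],[-0.02,0,0.004],[-0.03,0.001,0.006],[-0.038,0.001,0.007],[-0.045,0.002,0.009],[-0.052,0.002,0.01],[-0.059,0.003,0.011],[-0.066,0.003,0.012],[-0.073,0.004,0.014],[-0.08,0.004,0.015],[-0.087,0.005,0.016],[-0.094,0.005,0.017]]' --gripper '[0.17,0.17,0.17,0.17,0.17,0.17,0.17,0.17,0.17,0.17,0.17,0.17]'

```text
time: 5.85
position: [0.5354, 0.043, 0.054]
tool_rot: [0.11, 0.979, -0.021, 0.173]
ft_force: [-2.3, -0.1, -2.2]
grip_width: 0.0359
grip_force: 1.4
```

Run:
```python
from h import *
state(True)
t=viewer.camera("top"); cv2.imwrite("pics/t2.png",cv2.resize(t["pixels"][110:260,240:400],None,fx=4,fy=4,interpolation=2))
go([-.051,0,.014],20,1)
```

```text
t 5.85 press-frame tcp mm [-60.011   -0.5275  14.0277] tilt 20.1 F press [-2.2027 -0.5716 -2.2009] w 0.03592383290993166
q [-0.099   0.5826  2.0494 -0.2766  0.1685 -1.1805]
t 5.9 press-frame tcp mm [-57.5532  -0.3014  14.5996] tilt 20.3 F press [-0.5345 -0.2589 -0.9868] w 0.035970833562973266
-> [0.5443 0.0415 0.054 ] dpos [-0.0059, 0.0003, 0.0028] drot [-0.1, 0.3, 0.1]
```

View pics/t2.png

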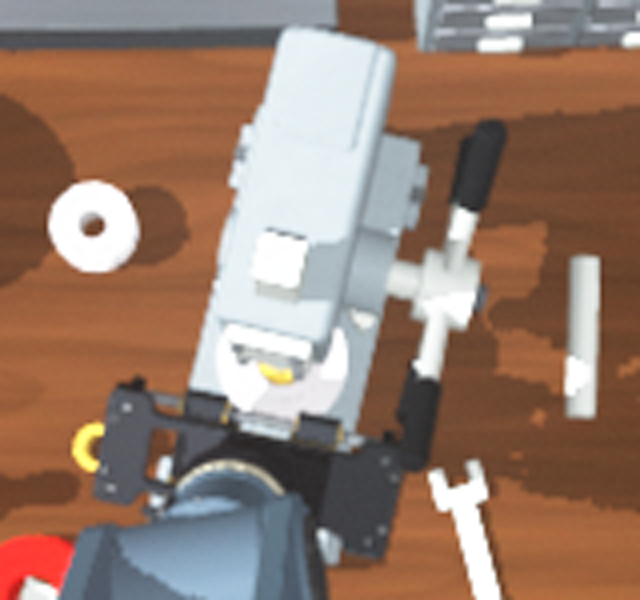

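The top crop shows the fingers behind the pulley, with the bush just under the head's front edge at (277,372). The gripper's right end is near, but below, the throat spoke.

Request:
arm_command --delta_rot '[[0,0,0],[0,0,0],[0,0,0],[0,0,0],[0,0,0]]' --delta_pos '[[-0.002,0,0.001],[-0.003,0,0.001],[-0.004,0,0.001],[-0.005,0,0.002],[-0.005,0,0.002]]' --gripper '[0.17,0.17,0.17,0.17,0.17]'

```text
time: 6.32
position: [0.5405, 0.0418, 0.0541]
tool_rot: [0.11, 0.978, -0.021, 0.173]
ft_force: [-4.1, 1.0, 1.1]
grip_width: 0.036
grip_force: 2.0
```

Run:
```python
from h import *
state()
```

```text
t 6.32 press-frame tcp mm [-54.7922  -0.5674  14.1426] tilt 20.1 F press [-4.2002  0.071   1.0654] w 0.036020394911832454
```

Request:
arm_command --delta_rot '[[0,0,0],[0,0,0],[0,0,0],[0,0,0],[0,0,0]]' --delta_pos '[[-0.001,0,0],[-0.002,0,0.001],[-0.003,0,0.001],[-0.004,0,0.001],[-0.004,0,0.001]]' --gripper '[0.17,0.17,0.17,0.17,0.17]'

```text
time: 6.73
position: [0.5452, 0.0408, 0.0546]
tool_rot: [0.11, 0.978, -0.021, 0.174]
ft_force: [-1.8, -0.0, -0.7]
grip_width: 0.036
grip_force: 1.4
```

Run:
```python
from h import *
state()
```

```text
t 6.73 press-frame tcp mm [-49.9299  -0.463   14.5599] tilt 20.1 F press [-1.7054 -0.4008 -0.658 ] w 0.03599777910811839
```

Request:
arm_command --delta_rot '[[0,0,0],[0,0,0],[0,0,0],[0,0,0]]' --delta_pos '[[-0.001,0,0],[-0.002,0,0.001],[-0.003,0,0.001],[-0.003,0,0.001]]' --gripper '[0.17,0.17,0.17,0.17]'

```text
time: 7.07
position: [0.5481, 0.0401, 0.0547]
tool_rot: [0.11, 0.978, -0.021, 0.173]
ft_force: [-2.6, 0.1, -1.5]
grip_width: 0.0357
grip_force: 1.4
```

Run:
```python
from h import *
state()
```

```text
t 7.07 press-frame tcp mm [-46.9699  -0.4941  14.6741] tilt 20.1 F press [-2.5802 -0.4474 -1.4785] w 0.03573756382866833
```

Request:
arm_command --delta_rot '[[0,0,0],[0,0,0],[0,0,0],[0,0,0],[0,0,0],[0,0,0],[0,0,0]]' --delta_pos '[[0.006,0,-0.002],[0.012,0,-0.004],[0.014,0,0],[0.015,0,0.004],[0.015,0,0.004],[0.009,0,0.006],[0.005,0,0.007]]' --gripper '[0.17,0.4,0.5,0.5,0.5,0.5,0.5]'

```text
time: 7.65
position: [0.5457, 0.0406, 0.046]
tool_rot: [0.11, 0.979, -0.021, 0.173]
ft_force: [-2.8, 0.2, -0.9]
grip_width: 0.0221
grip_force: 1.2
```

Run:
```python
from h import *
state()
go([-.048,0.0,.006],21,1)
```

```text
t 7.65 press-frame tcp mm [-49.4179  -0.5245   5.9892] tilt 20.1 F press [-2.7414 -0.4351 -0.9117] w 0.02206001960351793
t 7.65 press-frame tcp mm [-49.4179  -0.5245   5.9892] tilt 20.1 F press [-2.7414 -0.4351 -0.9117] w 0.02206001960351793
-> [0.5472 0.0408 0.046 ] dpos [-0.0013, 0.0005, 0.0005] drot [-0.1, -0.9, 0.2]
```

Request:
arm_command --delta_rot '[[0,0,0],[0,0,0],[0,0,0],[0,0,0]]' --delta_pos '[[-0.001,0,0],[-0.002,0,0.001],[-0.003,0,0.001],[-0.003,0,0.001]]' --gripper '[0.5,0.5,0.5,0.5]'

```text
time: 7.98
position: [0.5473, 0.0401, 0.046]
tool_rot: [0.11, 0.979, -0.021, 0.172]
ft_force: [-3.0, 0.8, -1.9]
grip_width: 0.0216
grip_force: 1.7
```

Run:
```python
from h import *
state()
o=status.get_obs(); w=viewer.camera("wrist"); cv2.imwrite("pics/w2.png",w["pixels"])
```

```text
t 7.98 press-frame tcp mm [-47.8139  -0.7147   5.9572] tilt 20.0 F press [-3.0984  0.0924 -1.9398] w 0.021557467305317296
```

View pics/w2.png

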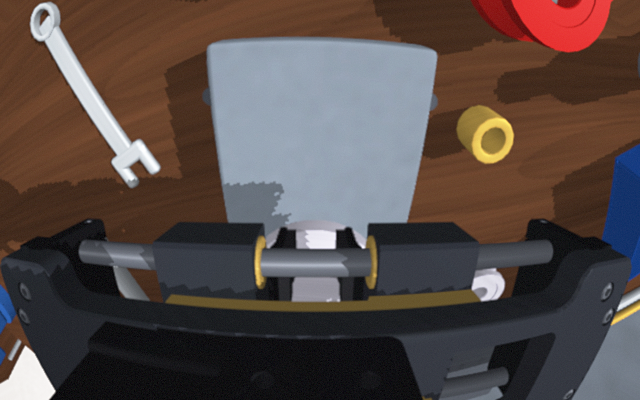

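The wrist view shows the fingers centred on the pulley's rear rim at (316,230); the V is hidden. I'll keep pushing.

Request:
arm_command --delta_rot '[[0,0,0],[0,0,0],[0,0,0],[0,0,0]]' --delta_pos '[[-0.001,0,0],[-0.002,0,0.001],[-0.003,0,0.001],[-0.003,0,0.001]]' --gripper '[0.5,0.5,0.5,0.5]'

```text
time: 8.37
position: [0.552, 0.0392, 0.0465]
tool_rot: [0.11, 0.978, -0.021, 0.173]
ft_force: [-1.5, 1.0, -2.0]
grip_width: 0.0216
grip_force: 1.4
```

Run:
```python
from h import *
state()
```

```text
t 8.37 press-frame tcp mm [-42.9549  -0.5159   6.5344] tilt 20.1 F press [-1.6703  0.6034 -2.0046] w 0.02155148601902171
```

Request:
arm_command --delta_rot '[[0,0,0],[0,0,0],[0,0,0],[0,0,0]]' --delta_pos '[[-0.001,0,0],[-0.002,0,0.001],[-0.003,0,0.001],[-0.003,0,0.001]]' --gripper '[0.5,0.5,0.5,0.5]'

```text
time: 8.7
position: [0.5542, 0.0386, 0.0465]
tool_rot: [0.11, 0.979, -0.021, 0.173]
ft_force: [-4.5, 2.1, -0.1]
grip_width: 0.0218
grip_force: 2.2
```

Run:
```python
from h import *
state()
t=viewer.camera("top"); s=viewer.camera("scene"); i=lambda a:cv2.resize(a,None,fx=4,fy=4,interpolation=2)
cv2.imwrite("pics/t3.png",np.hstack([i(t["pixels"][160:260,270:360]),i(s["pixels"][160:260,290:390])]))
```

```text
t 8.7 press-frame tcp mm [-40.7004  -0.553    6.4955] tilt 20.0 F press [-4.8889  1.0407 -0.0637] w 0.021750904267033713
```

View pics/t3.png

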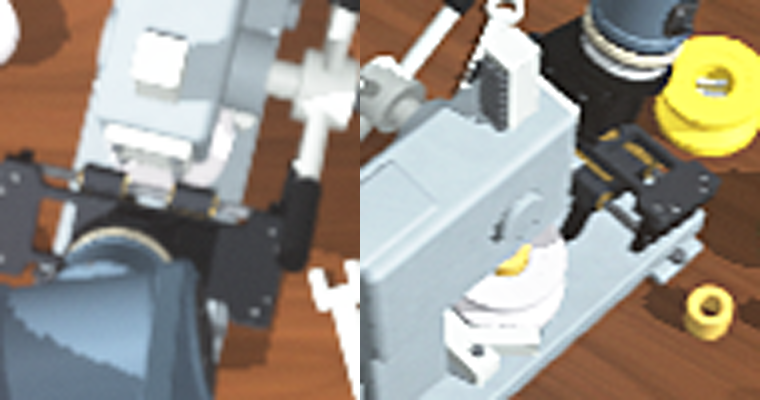

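Run:
```python
from h import *
s=viewer.camera("scene"); P=np.linalg.inv(np.array(s["pose"]))
def pr(p): c=P[:3,:3]@p+P[:3,3]; return np.array([s["cx"]+s["fx"]*c[0]/c[2],s["cy"]+s["fy"]*c[1]/c[2]])
for dx in (-.02,-.01,0):
    for z,r in ((.05,.045),(.062,.0175)):
        a=np.linspace(0,6.28,200); q=np.array([pr(W([dx+r*np.cos(t),r*np.sin(t),z])) for t in a])
        print(dx,r,"max u",q[q[:,0].argmax()],"crop",360+4*(q[:,0].max()-290),"maxv crop",4*(q[:,1].max()-160), "min v crop",4*(q[:,1].min()-160))
for p in ((.014,-.05,.022),(.014,.05,.022),(.032,.032,.022),(.165,.0625,0),(-.165,.0625,0)): q=pr(W(p)); print(p,360+4*(q[0]-290),4*(q[1]-160))
```

```text
-0.02 0.045 max u [345.4076 219.4335] crop 581.6302916539998 maxv crop 289.1525445145827 min v crop 185.2203980883462
-0.02 0.0175 max u [336.4863 217.2472] crop 545.9451226163726 maxv crop 248.83868429676022 min v crop 208.20771782785516
-0.01 0.045 max u [343.1263 221.4618] crop 572.5051302892589 maxv crop 297.60432433014114 min v crop 193.00504274261812
-0.01 0.0175 max u [334.1559 219.286 ] crop 536.6236440817961 maxv crop 257.1247792322697 min v crop 216.23083834769648
0 0.045 max u [340.8301 223.5034] crop 563.3204359152221 maxv crop 306.11238835648896 min v crop 200.8394617583524
0 0.0175 max u [331.8102 221.3382] crop 527.2408216510107 maxv crop 265.46584270926223 min v crop 224.30634016303998
(0.014, -0.05, 0.022) 444.9126306045614 240.28234246255317
(0.014, 0.05, 0.022) 536.744695215566 323.3790570487199
(0.032, 0.032, 0.022) 502.94623520726304 323.10793213611123
(0.165, 0.0625, 0) 402.1828431070842 479.90432916599457
(-0.165, 0.0625, 0) 702.4996391501431 204.5786218075541
```

The crop shows the pulley's right edge at about (565,265) and the bush at (513,262). It is almost in the V, so I'll push gently until it stops.

Request:
arm_command --delta_rot '[[0,0,0],[0,0,0],[0,0,0],[0,0,0]]' --delta_pos '[[-0.001,0,0],[-0.002,0,0.001],[-0.003,0,0.001],[-0.003,0,0.001]]' --gripper '[0.5,0.5,0.5,0.5]'

```text
time: 9.18
position: [0.5545, 0.0385, 0.0459]
tool_rot: [0.11, 0.979, -0.021, 0.17]
ft_force: [-8.4, 4.1, 3.8]
grip_width: 0.0219
grip_force: 5.1
```

Run:
```python
from h import *
state()
```

```text
t 9.18 press-frame tcp mm [-40.3984  -0.6386   5.9243] tilt 19.8 F press [-9.1085  2.1244  3.7577] w 0.02185849948169221
```

Request:
arm_command --delta_rot '[[0,0,0],[0,0,0],[0,0,0],[0,0,0]]' --delta_pos '[[-0.001,0,0],[-0.002,0,0.001],[-0.003,0,0.001],[-0.003,0,0.001]]' --gripper '[0.5,0.5,0.5,0.5]'

```text
time: 9.52
position: [0.5547, 0.0384, 0.0454]
tool_rot: [0.11, 0.979, -0.021, 0.168]
ft_force: [-12.8, 5.5, 6.8]
grip_width: 0.0215
grip_force: 8.0
```

Run:
```python
from h import *
state()
```

```text
t 9.52 press-frame tcp mm [-40.2088  -0.7025   5.3779] tilt 19.5 F press [-13.7152   2.4761   6.8082] w 0.021530620134581825
```

Request:
arm_command --delta_rot '[[0,0,0],[0,2,0],[0,4,0],[0,8,0],[0,8,0],[0,8,0],[0,8,0],[0,8,0],[0,8,0],[0,8,0]]' --delta_pos '[[0.005,0,-0.001],[0.02,0,-0.008],[0.045,0,-0.018],[0.07,0,-0.03],[0.09,0,-0.05],[0.1,0,-0.08],[0.1,0,-0.11],[0.1,0,-0.14],[0.1,0,-0.16],[0.1,0,-0.16]]' --gripper '[0.5,0.6,0.7,0.8,0.9,1,1,1,1,1]'

```text
time: 10.35
position: [0.4198, 0.0706, 0.1673]
tool_rot: [0.111, 0.987, -0.013, 0.111]
ft_force: [0.2, 0.6, -0.9]
grip_width: 0.0004
grip_force: 0.0
```

Run:
```python
from h import *
o,_=state(True)
w=viewer.camera("wrist"); s=viewer.camera("scene"); i=lambda a,f:cv2.resize(a,None,fx=f,fy=f,interpolation=2)
cv2.imwrite("pics/t4.png",np.hstack([i(w["pixels"][100:240,230:420],2.5),i(s["pixels"][180:267.5.__int__(),310:370],4)]))
np.save("o4.npy",[o["position"].tolist()+o["tool_rot"].tolist()])
```

```text
t 10.35 press-frame tcp mm [-178.8539    0.4056  127.3314] tilt 12.9 F press [ 0.0185  0.599  -0.8854] w 0.0004247121440323381
q [-0.0688  0.2344  2.1    -0.0633  0.5863 -1.3665]Traceback (most recent call last):
  File "<stdin>", line 4, in <module>
    return _nx.concatenate(arrs, 1, dtype=dtype, casting=casting)
           ~~~~~~~~~~~~~~~^^^^^^^^^^^^^^^^^^^^^^^^^^^^^^^^^^^^^^^
ValueError: all the input array dimensions except for the concatenation axis must match exactly, but along dimension 0, the array at index 0 has size 350 and the array at index 1 has size 348
```

Run:
```python
from h import *
o,_=state(True)
w=viewer.camera("wrist"); s=viewer.camera("scene"); i=lambda a,f:cv2.resize(a,None,fx=f,fy=f,interpolation=2)
cv2.imwrite("pics/t4.png",np.hstack([i(w["pixels"][100:250,230:420],2),i(s["pixels"][190:250,310:370],5)]))
```

```text
t 10.45 press-frame tcp mm [-179.803    -0.0431  124.4582] tilt 12.5 F press [-0.2426 -0.357  -0.4205] w 0.00010943295363047913
q [-0.0695  0.2407  2.1016 -0.0636  0.5843 -1.3663]
```

View pics/t4.png

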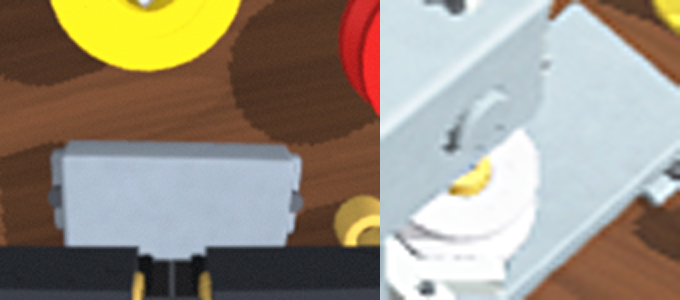

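The wrist crop shows the base front edge clear; the scene crop shows the pulley (right edge at 538,175) seated against the V, with the bush at (468,178) under the head. It also stopped solid at 14 N, so I'll move on to the star.

```bash
cat >> h.py <<'E'
HUB=np.array([.0265,-.095,.19])
def sp(phi,r=.108,lift=0.,y=-.007):
    f=np.radians(phi); c=np.array([-r*np.cos(f),0,r*np.sin(f)]); n=np.array([np.sin(f),0,np.cos(f)])
    return HUB+c+(.009+lift)*n+[0,y,0]
E
python3 - <<'E'
from h import *
go([-.16,-.08,.33],10,1)
p=sp(32); print(p); go([p[0],p[1],.30],10,1)
E
```

```text
t 10.55 press-frame tcp mm [-181.4561   -0.4414  122.6037] tilt 12.2 F press [ 0.77   -0.6121 -0.8152] w 0.0006095022178486723
-> [ 0.4201 -0.012   0.37  ] dpos [-0.0646, -0.0801, -0.198] drot [-0.1, 2.2, 0.1]
[-0.0603 -0.102   0.2549]
t 10.55 press-frame tcp mm [-181.4561   -0.4414  122.6037] tilt 12.2 F press [ 0.77   -0.6121 -0.8152] w 0.0006095022178486723
-> [ 0.5123 -0.0558  0.34  ] dpos [-0.1557, -0.1022, -0.1476] drot [-0.1, 2.2, 0.1]
```

Request:
arm_command --delta_rot '[[0,0,0],[0,0,0],[0,1,0],[0,2,0],[0,2,0],[0,2,0],[0,2,0],[0,2,0],[0,2,0],[0,2,0],[0,2,0],[0,2,0]]' --delta_pos '[[-0.01,-0.005,-0.03],[-0.02,-0.01,-0.07],[-0.03,-0.02,-0.11],[-0.045,-0.04,-0.15],[-0.055,-0.06,-0.18],[-0.065,-0.08,-0.198],[-0.09,-0.095,-0.19],[-0.12,-0.1,-0.175],[-0.14,-0.102,-0.16],[-0.155,-0.102,-0.148],[-0.155,-0.102,-0.148],[-0.155,-0.102,-0.148]]' --gripper '[1,1,1,1,1,1,1,1,1,1,1,1]'

```text
time: 11.55
position: [0.5107, -0.0556, 0.3377]
tool_rot: [0.112, 0.99, -0.011, 0.085]
ft_force: [-0.0, -0.1, 0.3]
grip_width: 0.0004
grip_force: 0.0
```

Run:
```python
from h import *
state(True)
w=viewer.camera("scene"); cv2.imwrite("pics/s5.png",cv2.resize(w["pixels"][100:260,230:400],None,fx=3.5,fy=3.5,interpolation=2))
go(sp(30),10,1)
```

```text
t 11.55 press-frame tcp mm [ -61.8674 -102.1557  297.6522] tilt 9.8 F press [-0.0163 -0.1025  0.3125] w 0.0004327804329489108
q [-0.3374  0.1409  1.6301  0.018   1.2002 -1.688 ]
t 11.6 press-frame tcp mm [ -62.4055 -101.9038  298.5548] tilt 9.9 F press [ 0.5505  0.2602 -0.1304] w 0.0006432325596608252
-> [ 0.5101 -0.0553  0.2918] dpos [0.0082, 0.0, 0.046] drot [-0.1, -0.1, 0.1]
```

View pics/s5.png

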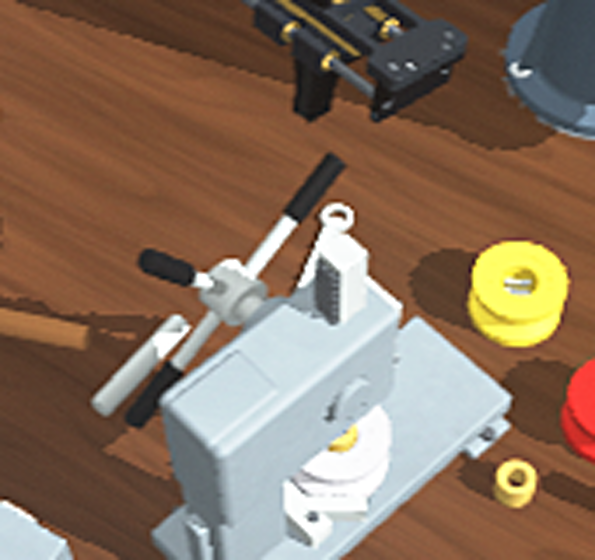

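```bash
cat >> h.py <<'E'
def T2(phi,lift=0): return (sp(phi,lift=lift), np.clip(-phi,10,30) if phi<10 else 10)
def rows(a,lst,th0=None):
    # a, lst: phi or (phi,lift) of commanded poses
    g=lambda x:T2(*x) if isinstance(x,tuple) else T2(x)
    p0,t0=g(a); r=tgt(t0,1); dp=[];dr=[]
    for x in lst:
        p,t=g(x); dp.append((r.inv().apply(F@(p-p0))).round(4).tolist()); dr.append([0,round(float(t0-t),1),0])
    print("dpos",dp); print("drot",dr)
E
python3 - <<'E'
from h import *
state()
go(sp(32,lift=.003),10,1)
print(F.T@(W(sp(32))-W(sp(31))))
rows((32,.003),[29,26,23,20,17,14,11,8,5,2])
E
```

```text
t 11.6 press-frame tcp mm [ -62.4055 -101.9038  298.5548] tilt 9.9 F press [ 0.5505  0.2602 -0.1304] w 0.0006432325596608252
t 11.6 press-frame tcp mm [ -62.4055 -101.9038  298.5548] tilt 9.9 F press [ 0.5505  0.2602 -0.1304] w 0.0006432325596608252
-> [ 0.5138 -0.0562  0.2974] dpos [0.0034, -0.0, 0.0412] drot [-0.1, -0.1, 0.1]
[0.0011 0.     0.0015]
dpos [[0.006, -0.0, 0.0062], [0.0099, 0.0, 0.0104], [0.0134, 0.0, 0.0148], [0.0168, 0.0, 0.0194], [0.0199, 0.0, 0.0241], [0.0228, 0.0, 0.029], [0.0254, 0.0, 0.0341], [0.0277, 0.0, 0.0393], [0.0298, 0.0, 0.0445], [0.0315, 0.0, 0.0499]]
drot [[0, 0.0, 0], [0, 0.0, 0], [0, 0.0, 0], [0, 0.0, 0], [0, 0.0, 0], [0, 0.0, 0], [0, 0.0, 0], [0, 0.0, 0], [0, 0.0, 0], [0, 0.0, 0]]
```

Request:
arm_command --delta_rot '[[0,0,0],[0,0,0],[0,0,0]]' --delta_pos '[[0.001,0,0.02],[0.003,0,0.036],[0.0034,0,0.0412]]' --gripper '[1,1,1]'

```text
time: 11.85
position: [0.5123, -0.0553, 0.297]
tool_rot: [0.112, 0.99, -0.011, 0.085]
ft_force: [-0.4, -0.4, -0.2]
grip_width: 0.0006
grip_force: 0.0
```

Request:
arm_command --delta_rot '[[0,0,0],[0,0,0],[0,0,0],[0,0,0],[0,0,0],[0,0,0],[0,0,0],[0,0,0],[0,0,0],[0,0,0]]' --delta_pos '[[0.006,0,0.006],[0.01,0,0.0104],[0.0134,0,0.0148],[0.0168,0,0.0194],[0.02,0,0.0241],[0.0228,0,0.029],[0.0254,0,0.0341],[0.0277,0,0.0393],[0.0298,0,0.0445],[0.0315,0,0.05]]' --gripper '[1,1,1,1,1,1,1,1,1,1]'

```text
time: 12.68
position: [0.4926, -0.0514, 0.2437]
tool_rot: [0.112, 0.99, -0.011, 0.087]
ft_force: [0.8, -1.0, 0.9]
grip_width: 0.0003
grip_force: 0.2
```

Run:
```python
from h import *
state(); print(sp(2))
rows(2,[-1,-4,-7,-10,-12,-14])
```

```text
t 12.68 press-frame tcp mm [ -80.528  -102.0995  203.6738] tilt 10.1 F press [ 1.041  -0.8175  0.915 ] w 0.0003200468669051521
[-0.0811 -0.102   0.2028]
dpos [[0.0015, 0.0, 0.0055], [0.0027, 0.0, 0.011], [0.0036, 0.0, 0.0166], [0.0042, 0.0, 0.0223], [0.0045, 0.0, 0.026], [0.0046, 0.0, 0.0298]]
drot [[0, 0.0, 0], [0, 0.0, 0], [0, 0.0, 0], [0, 0.0, 0], [0, -2.0, 0], [0, -4.0, 0]]
```

Request:
arm_command --delta_rot '[[0,0,0],[0,0,0],[0,0,0],[0,0,0],[0,-2,0],[0,-4,0]]' --delta_pos '[[0.0015,0,0.0055],[0.0027,0,0.011],[0.0036,0,0.0166],[0.0042,0,0.0223],[0.0045,0,0.026],[0.0046,0,0.0298]]' --gripper '[1,1,1,1,1,1]'

```text
time: 13.18
position: [0.4944, -0.052, 0.2138]
tool_rot: [0.111, 0.986, -0.015, 0.123]
ft_force: [0.8, -0.5, 0.2]
grip_width: 0.0007
grip_force: 0.2
```

Run:
```python
from h import *
state(); print(sp(-14))
t=viewer.camera("scene"); m=cv2.inRange(cv2.cvtColor(t["pixels"],cv2.COLOR_BGR2HSV),(0,0,0),(180,255,50))
n,l,st,ce=cv2.connectedComponentsWithStats(m)
P=np.linalg.inv(np.array(t["pose"]))
def pr(p): c=P[:3,:3]@p+P[:3,3]; return [round(t["cx"]+t["fx"]*c[0]/c[2],1),round(t["cy"]+t["fy"]*c[1]/c[2],1)]
for i in range(1,n):
    if 40<st[i][4]<300 and 240<ce[i][0]<350 and 120<ce[i][1]<240: print(st[i],ce[i])
for ph in (-14,76,166): f=np.radians(ph); print(ph,pr(W(HUB+.105*np.array([-np.cos(f),0,np.sin(f)]))))
rows(-14,[-17,-20,-23,-26,-29,-32,-35,-38])
```

```text
t 13.18 press-frame tcp mm [ -78.6546 -102.2866  173.7808] tilt 14.2 F press [ 0.8346 -0.2697  0.2332] w 0.0007100969378116048
[-0.0805 -0.102   0.1726]
[319 139  13  23 165] [324.4061 150.3455]
[341 147  19  14  98] [348.2755 153.4592]
[291 152   7  18  85] [293.9765 161.0941]
[257 198  20  16  86] [266.8023 206.3256]
-14 [np.float64(321.8), np.float64(168.1)]
76 [np.float64(300.9), np.float64(155.3)]
166 [np.float64(266.4), np.float64(200.3)]
dpos [[0.0003, -0.0, 0.0057], [0.0003, -0.0, 0.0113], [0.0001, -0.0, 0.017], [-0.0005, -0.0, 0.0227], [-0.0014, -0.0, 0.0283], [-0.0025, -0.0, 0.0338], [-0.0039, 0.0, 0.0393], [-0.0057, 0.0, 0.0447]]
drot [[0, -3.0, 0], [0, -6.0, 0], [0, -9.0, 0], [0, -12.0, 0], [0, -15.0, 0], [0, -16.0, 0], [0, -16.0, 0], [0, -16.0, 0]]
```

Request:
arm_command --delta_rot '[[0,-3,0],[0,-6,0],[0,-9,0],[0,-12,0],[0,-15,0],[0,-16,0],[0,-16,0],[0,-16,0]]' --delta_pos '[[0,0,0.0057],[0,0,0.0113],[0,0,0.017],[-0.0005,0,0.0227],[-0.0014,0,0.0283],[-0.0025,0,0.0338],[-0.004,0,0.0393],[-0.0057,0,0.0447]]' --gripper '[1,1,1,1,1,1,1,1]'

```text
time: 13.9
position: [0.5088, -0.0551, 0.1714]
tool_rot: [0.108, 0.96, -0.03, 0.257]
ft_force: [-0.1, 0.6, 0.8]
grip_width: 0.0003
grip_force: 0.3
```

Run:
```python
from h import *
state(1); print(sp(-38))
go([-.15,-.102,.25],15,1); go(sp(50,lift=.03),10,1)
```

```text
t 13.9 press-frame tcp mm [ -63.835  -102.0981  131.3621] tilt 30.0 F press [-0.2342  0.5827  0.798 ] w 0.0003262560708963572
q [-0.3757  0.2949  2.1667  0.4284  0.1769 -2.125 ]
[-0.0641 -0.102   0.1306]
t 13.9 press-frame tcp mm [ -63.835  -102.0981  131.3621] tilt 30.0 F press [-0.2342  0.5827  0.798 ] w 0.0003262560708963572
-> [ 0.4249 -0.0356  0.29  ] dpos [0.0153, -0.0, -0.1458] drot [-0.1, 15.0, 0.1]
t 13.9 press-frame tcp mm [ -63.835  -102.0981  131.3621] tilt 30.0 F press [-0.2342  0.5827  0.798 ] w 0.0003262560708963572
-> [ 0.5583 -0.0665  0.3378] dpos [-0.1272, -0.0004, -0.1188] drot [-0.1, 20.0, 0.1]
```

```bash
cat >> h.py <<'E'
def T2(phi,lift=0,r=.1):
    th=float(np.interp(phi,[-30,0],[30,8])); L=.0095*max(0,np.sin(np.radians(phi+th)))
    return sp(phi,r=r,lift=L+lift),th
E
python3 - <<'E'
from h import *
state()
p,th=T2(54,.006); print(p,th)
go([-.13,-.102,.24],20,1);go([-.12,-.102,.345],10,1); go([p[0]+.005,-.102,.33],8,1); go(p,8,1)
E
```

```text
t 13.9 press-frame tcp mm [ -63.835  -102.0981  131.3621] tilt 30.0 F press [-0.2342  0.5827  0.798 ] w 0.0003262560708963572
[-0.0134 -0.102   0.2846] 8.0
t 13.9 press-frame tcp mm [ -63.835  -102.0981  131.3621] tilt 30.0 F press [-0.2342  0.5827  0.798 ] w 0.0003262560708963572
-> [ 0.4444 -0.0401  0.28  ] dpos [0.003, -0.0, -0.1272] drot [-0.1, 10.0, 0.1]
t 13.9 press-frame tcp mm [ -63.835  -102.0981  131.3621] tilt 30.0 F press [-0.2342  0.5827  0.798 ] w 0.0003262560708963572
-> [ 0.4541 -0.0424  0.385 ] dpos [-0.0582, -0.0003, -0.2131] drot [-0.1, 20.0, 0.1]
t 13.9 press-frame tcp mm [ -63.835  -102.0981  131.3621] tilt 30.0 F press [-0.2342  0.5827  0.798 ] w 0.0003262560708963572
-> [ 0.5629 -0.0675  0.37  ] dpos [-0.1473, -0.0004, -0.1443] drot [-0.1, 22.0, 0.1]
t 13.9 press-frame tcp mm [ -63.835  -102.0981  131.3621] tilt 30.0 F press [-0.2342  0.5827  0.798 ] w 0.0003262560708963572
-> [ 0.558  -0.0664  0.3246] dpos [-0.1203, -0.0003, -0.1075] drot [-0.1, 22.0, 0.1]
```

Request:
arm_command --delta_rot '[[0,0,0],[0,3,0],[0,7,0],[0,10,0],[0,15,0],[0,20,0],[0,20,0],[0,21,0],[0,22,0],[0,22,0],[0,22,0],[0,22,0]]' --delta_pos '[[0,0,-0.03],[0,0,-0.065],[0.002,0,-0.1],[0.002,0,-0.128],[-0.018,0,-0.16],[-0.04,0,-0.19],[-0.058,0,-0.213],[-0.085,0,-0.19],[-0.115,0,-0.168],[-0.147,0,-0.144],[-0.147,0,-0.144],[-0.147,0,-0.144]]' --gripper '[1,1,1,1,1,1,1,1,1,1,1,1]'

```text
time: 14.9
position: [0.5641, -0.0675, 0.3682]
tool_rot: [0.112, 0.991, -0.009, 0.068]
ft_force: [-0.5, 0.0, -0.0]
grip_width: 0.0003
grip_force: 0.0
```

Run:
```python
from h import *
state()
t=viewer.camera("scene"); m=cv2.inRange(cv2.cvtColor(t["pixels"],cv2.COLOR_BGR2HSV),(0,0,0),(180,255,50))
n,l,st,ce=cv2.connectedComponentsWithStats(m)
P=np.linalg.inv(np.array(t["pose"]))
def pr(p): c=P[:3,:3]@p+P[:3,3]; return [float(round(t["cx"]+t["fx"]*c[0]/c[2],1)),float(round(t["cy"]+t["fy"]*c[1]/c[2],1))]
for i in range(1,n):
    if 40<st[i][4]<300 and 240<ce[i][0]<350 and 120<ce[i][1]<240: print(st[i],ce[i])
for ph in (44,48,52,56): 
  for k in (0,90): f=np.radians(ph+k); print(ph+k,pr(W(HUB+.105*np.array([-np.cos(f),0,np.sin(f)]))))
go(T2(54,.006)[0],8,1)
rows((54,.006),[50,46,42,38,34,30,26,22,18,14])
```

```text
t 14.9 press-frame tcp mm [  -7.2315 -101.7762  328.1629] tilt 7.8 F press [-0.5367 -0.1068 -0.0319] w 0.000331284260030076
[294 114  16  25 189] [301.3704 127.0423]
[316 118  30  22 184] [328.1304 129.3696]
[302 143  11  21 119] [306.5798 153.0672]
[257 189  20  13  93] [266.5591 195.2043]
44 [315.0, 151.8]
134 [272.9, 183.1]
48 [313.5, 151.6]
138 [271.5, 185.4]
52 [312.0, 151.7]
142 [270.4, 187.7]
56 [310.3, 151.9]
146 [269.3, 190.0]
t 14.95 press-frame tcp mm [  -8.5978 -101.5449  328.9406] tilt 7.9 F press [-0.445   0.2184  0.1276] w 0.0005380843180806776
-> [ 0.558  -0.0664  0.3246] dpos [0.0108, -0.0003, 0.0432] drot [-0.1, -0.1, 0.1]
dpos [[0.0122, -0.0, 0.0054], [0.019, -0.0, 0.0086], [0.0255, -0.0, 0.0122], [0.0318, 0.0, 0.0163], [0.0377, -0.0, 0.0209], [0.0434, 0.0, 0.026], [0.0486, 0.0, 0.0315], [0.0534, 0.0, 0.0374], [0.0578, -0.0, 0.0436], [0.0617, 0.0, 0.0502]]
drot [[0, 0.0, 0], [0, 0.0, 0], [0, 0.0, 0], [0, 0.0, 0], [0, 0.0, 0], [0, 0.0, 0], [0, 0.0, 0], [0, 0.0, 0], [0, 0.0, 0], [0, 0.0, 0]]
```

```bash
cat >> h.py <<'E'
def grips():
    t=viewer.camera("scene"); m=cv2.inRange(cv2.cvtColor(t["pixels"],cv2.COLOR_BGR2HSV),(0,0,0),(180,255,50))
    n,l,st,ce=cv2.connectedComponentsWithStats(m); return t,[ce[i].round(1).tolist() for i in range(1,n) if 40<st[i][4]<300 and 240<ce[i][0]<350 and 120<ce[i][1]<240]
def pr(t,p):
    P=np.linalg.inv(np.array(t["pose"])); c=P[:3,:3]@p+P[:3,3]; return [float(round(t["cx"]+t["fx"]*c[0]/c[2],1)),float(round(t["cy"]+t["fy"]*c[1]/c[2],1))]
def prg(t,ph,r=.105): f=np.radians(ph); return pr(t,W(HUB+r*np.array([-np.cos(f),0,np.sin(f)])))
E
python3 - <<'E'
from h import *
t,g=grips(); print(g,"hub",pr(t,W(HUB)))
for ph in (28,32,36,122,126,212): print(ph,prg(t,ph))
for ph in (56,60,64,68): print(ph,prg(t,ph),prg(t,ph+90))
E
```

```text
[[301.8, 126.5], [328.7, 128.7], [306.6, 153.1], [266.6, 195.4]] hub [295.6, 183.3]
28 [319.5, 153.8]
32 [318.6, 153.1]
36 [317.5, 152.5]
122 [277.5, 176.1]
126 [275.9, 178.4]
212 [273.2, 212.8]
56 [310.3, 151.9] [269.3, 190.0]
60 [308.6, 152.2] [268.4, 192.2]
64 [306.8, 152.7] [267.7, 194.4]
68 [304.9, 153.4] [267.1, 196.4]
```

Run:
```python
from h import *
state(); p,th=T2(68,.006); p[1]=-.097; print(p)
go(p,8,1)
```

```text
t 15.0 press-frame tcp mm [  -9.2462 -101.4579  329.71  ] tilt 7.9 F press [0.2006 0.2185 0.0366] w 0.0003240735593065658
[ 0.0115 -0.097   0.2918]
t 15.0 press-frame tcp mm [  -9.2462 -101.4579  329.71  ] tilt 7.9 F press [0.2006 0.2185 0.0366] w 0.0003240735593065658
-> [ 0.5834 -0.0671  0.3318] dpos [-0.0153, 0.0045, 0.0404] drot [-0.1, -0.1, 0.1]
```

Run:
```python
from h import *
t,g=grips()
for z in (.25,.28,.31,.34): print(z,pr(t,W([0.,0,z])),"crop s5",[(a-b)*3.5 for a,b in zip(pr(t,W([0,0,z])),(230,100))])
```

```text
0.25 [327.0, 186.0] crop s5 [339.5, 301.0]
0.28 [327.1, 179.4] crop s5 [339.8500000000001, 277.90000000000003]
0.31 [327.3, 172.3] crop s5 [340.55000000000007, 253.05000000000004]
0.34 [327.6, 164.9] crop s5 [341.6000000000001, 227.15000000000003]
```

Request:
arm_command --delta_rot '[[0,0,0],[0,0,0],[0,0,0]]' --delta_pos '[[-0.015,0.0045,0.0],[-0.015,0.0045,0.015],[-0.015,0.0045,0.015]]' --gripper '[1,1,1]'

```text
time: 15.3
position: [0.5787, -0.0658, 0.3566]
tool_rot: [0.112, 0.991, -0.009, 0.069]
ft_force: [-0.7, 0.4, -0.7]
grip_width: 0.0007
grip_force: 0.0
```

Request:
arm_command --delta_rot '[[0,0,0],[0,0,0],[0,0,0]]' --delta_pos '[[0,0,0.012],[0,0,0.025],[0,0,0.025]]' --gripper '[1,1,1]'

```text
time: 15.55
position: [0.5814, -0.0666, 0.3313]
tool_rot: [0.112, 0.991, -0.009, 0.068]
ft_force: [-0.1, -0.2, -0.2]
grip_width: 0.0
grip_force: 0.0
```

Run:
```python
from h import *
o,_=state()
t,g=grips(); T=viewer.camera("top"); i=lambda a:cv2.resize(a,None,fx=4,fy=4,interpolation=2)
cv2.imwrite("pics/c6.png",np.hstack([i(t["pixels"][110:220,255:355]),i(T["pixels"][130:240,310:400])]))
print(g,prg(t,65),prg(t,155)); print("tcp scene crop",[4*(a-b) for a,b in zip(pr(t,o["position"]),(255,110))],"tcp top",[4*(a-b)+c for a,b,c in zip(pr(T,o["position"]),(310,130),(400,0))])
```

```text
t 15.55 press-frame tcp mm [  9.4156 -97.0057 291.3356] tilt 7.8 F press [-0.0977 -0.2238 -0.2492] w 1.8218313637837402e-05
[[284.5, 126.8], [301.5, 147.3], [323.8, 145.9], [266.6, 195.4]] [306.3, 152.9] [267.5, 194.9]
tcp scene crop [172.0, 187.20000000000005] tcp top [576.0, 208.0]
```

View pics/c6.png

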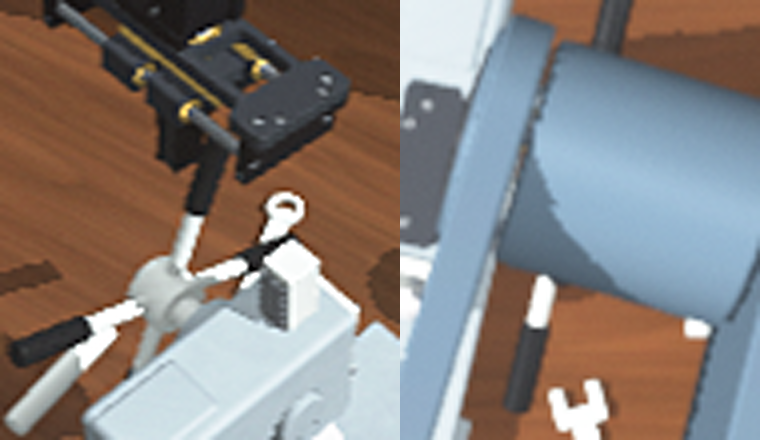

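The scene crop shows the finger end at about (170,168) just behind the spoke's grip at (205,180), in its plane. The visible tip sits about 10 mm short of the computed TCP, which explains the lag, so I'll push deeper.

```bash
cat >> h.py <<'E'
def T2(phi,lift=0,r=.1,depth=.015):
    th=float(np.interp(phi,[-30,0],[30,8])); L=.0095*max(0,np.sin(np.radians(phi+th))); t=np.radians(th)
    return sp(phi,r=r,lift=L+lift,y=-.002)+depth*np.array([np.sin(t),0,-np.cos(t)]),th
E
python3 - <<'E'
from h import *
rows((68,.006,.1,0),[(68,.006),64,60,56,52,48,44,40,36,32,28,24])
E
```

```text
dpos [[-0.0, 0.0, 0.015], [0.0131, 0.0, 0.0172], [0.0203, -0.0, 0.0185], [0.0274, 0.0, 0.0203], [0.0344, 0.0, 0.0227], [0.0412, 0.0, 0.0255], [0.0479, 0.0, 0.0289], [0.0543, 0.0, 0.0328], [0.0604, 0.0, 0.0372], [0.0662, -0.0, 0.042], [0.0716, -0.0, 0.0473], [0.0767, 0.0, 0.053]]
drot [[0, 0.0, 0], [0, 0.0, 0], [0, 0.0, 0], [0, 0.0, 0], [0, 0.0, 0], [0, 0.0, 0], [0, 0.0, 0], [0, 0.0, 0], [0, 0.0, 0], [0, 0.0, 0], [0, 0.0, 0], [0, 0.0, 0]]
```

Request:
arm_command --delta_rot '[[0,0,0],[0,0,0],[0,0,0],[0,0,0],[0,0,0],[0,0,0],[0,0,0],[0,0,0],[0,0,0],[0,0,0],[0,0,0]]' --delta_pos '[[0,0,0.015],[0.013,0,0.0172],[0.02,0,0.0185],[0.0274,0,0.02],[0.0344,0,0.0227],[0.0412,0,0.0255],[0.048,0,0.029],[0.0543,0,0.0328],[0.06,0,0.037],[0.0662,0,0.042],[0.0716,0,0.0473]]' --gripper '[1,1,1,1,1,1,1,1,1,1,1]'

```text
time: 16.57
position: [0.5207, -0.0531, 0.2754]
tool_rot: [0.112, 0.991, -0.009, 0.07]
ft_force: [-0.6, 1.2, 0.7]
grip_width: 0.0003
grip_force: 0.3
```

```bash
cat >> h.py <<'E'
def phi():
    t,g=grips(); a=np.arange(-180,360,1.); q=np.array([prg(t,x) for x in a]); out=[]
    for c in g:
        d=np.hypot(*(q-c).T); i=d.argmin()
        if d[i]<3: out.append((int(a[i])%90,round(float(d[i]),1)))
    print("phi mod 90 (deg,err px):",out)
E
python3 - <<'E'
from h import *
state(); phi(); print(T2(28))
rows(28,[24,20,16,12,8,4,0,-4,-8,-12])
E
```

```text
t 16.57 press-frame tcp mm [-52.7167 -97.4272 235.4385] tilt 8.1 F press [-0.8957  0.9914  0.6806] w 0.0002701046388409409
phi mod 90 (deg,err px): [(33, 0.4), (32, 0.2)]
(array([-0.0529, -0.097 ,  0.235 ]), 8.0)
dpos [[0.005, 0.0, 0.0057], [0.0096, 0.0, 0.0117], [0.0138, 0.0, 0.0182], [0.0175, 0.0, 0.0249], [0.0206, -0.0, 0.0318], [0.0232, 0.0, 0.0391], [0.0253, 0.0, 0.0464], [0.026, -0.0, 0.0535], [0.0261, -0.0, 0.0605], [0.0258, -0.0, 0.0676]]
drot [[0, 0.0, 0], [0, 0.0, 0], [0, 0.0, 0], [0, 0.0, 0], [0, 0.0, 0], [0, 0.0, 0], [0, 0.0, 0], [0, -2.9, 0], [0, -5.9, 0], [0, -8.8, 0]]
```

Request:
arm_command --delta_rot '[[0,0,0],[0,0,0],[0,0,0],[0,0,0],[0,0,0],[0,0,0],[0,0,0],[0,-3,0],[0,-6,0],[0,-9,0]]' --delta_pos '[[0.005,0,0.0057],[0.0096,0,0.0117],[0.0138,0,0.0182],[0.0175,0,0.0249],[0.0206,0,0.0318],[0.0232,0,0.0391],[0.0253,0,0.0464],[0.026,0,0.0535],[0.0261,0,0.0605],[0.0258,0,0.0676]]' --gripper '[1,1,1,1,1,1,1,1,1,1]'

```text
time: 17.45
position: [0.5067, -0.0502, 0.2061]
tool_rot: [0.111, 0.982, -0.019, 0.15]
ft_force: [-0.7, 1.3, 5.7]
grip_width: 0.0006
grip_force: 3.2
```

Run:
```python
from h import *
state(); phi(); print(T2(-12))
rows(-12,[-15,-18,-21,-24,-27,-30,-33,-36])
```

```text
t 17.45 press-frame tcp mm [-67.0353 -97.8372 166.1023] tilt 17.4 F press [-0.9956  1.129   5.695 ] w 0.0006458224116422235
phi mod 90 (deg,err px): [(24, 2.2), (85, 0.9)]
(array([-0.069 , -0.097 ,  0.1644]), 16.8)
dpos [[0.0002, -0.0, 0.0053], [0.0002, -0.0, 0.0107], [-0.0001, -0.0, 0.016], [-0.0008, -0.0, 0.0213], [-0.0017, -0.0, 0.0266], [-0.0028, 0.0, 0.0318], [-0.0037, -0.0, 0.037], [-0.0049, 0.0, 0.0421]]
drot [[0, -2.2, 0], [0, -4.4, 0], [0, -6.6, 0], [0, -8.8, 0], [0, -11.0, 0], [0, -13.2, 0], [0, -13.2, 0], [0, -13.2, 0]]
```

Request:
arm_command --delta_rot '[[0,-1,0],[0,-2,0],[0,-3,0],[0,-3,0]]' --delta_pos '[[0,0,0.0024],[0.0002,0,0.0048],[0.0002,0,0.0072],[0.0002,0,0.0072]]' --gripper '[1,1,1,1]'

```text
time: 17.83
position: [0.5061, -0.0498, 0.1978]
tool_rot: [0.11, 0.979, -0.021, 0.172]
ft_force: [-2.9, -0.3, 1.9]
grip_width: 0.0003
grip_force: 1.4
```

Run:
```python
from h import *
state(); phi()
t=viewer.camera("scene")
for z in (.062,.052,.044): print(z,pr(t,W([0,0,z])))
h=cv2.cvtColor(t["pixels"],cv2.COLOR_BGR2HSV); m=cv2.inRange(h,(20,120,100),(35,255,255)); ys,xs=np.nonzero(m[205:245,315:345]); print(len(ys), (xs+315).min(),(xs+315).max(),(ys+205).min(),(ys+205).max()) if len(ys) else print("no bush px")
```

```text
t 17.83 press-frame tcp mm [-67.6849 -97.5726 157.7744] tilt 19.9 F press [-2.7288 -0.9695  1.9313] w 0.00027752124506702226
phi mod 90 (deg,err px): [(23, 2.9), (80, 0.5), (82, 0.9)]
0.062 [326.0, 221.2]
0.052 [325.9, 222.8]
0.044 [325.9, 224.0]
11 324 331 223 228
```

Request:
arm_command --delta_rot '[[0,-1,0],[0,-2,0],[0,-3,0],[0,-3,0]]' --delta_pos '[[0,0,0.0024],[-0.0001,0,0.0048],[-0.0003,0,0.0072],[-0.0003,0,0.0072]]' --gripper '[1,1,1,1]'

```text
time: 18.27
position: [0.5101, -0.0509, 0.1917]
tool_rot: [0.11, 0.974, -0.024, 0.199]
ft_force: [-1.7, 0.4, 3.0]
grip_width: 0.0005
grip_force: 1.5
```

Request:
arm_command --delta_rot '[[0,-1,0],[0,-2,0],[0,-3,0]]' --delta_pos '[[-0.0001,0,0.0024],[-0.0003,0,0.0048],[-0.0006,0,0.0072]]' --gripper '[1,1,1]'

```text
time: 18.52
position: [0.5135, -0.0517, 0.1856]
tool_rot: [0.109, 0.968, -0.027, 0.224]
ft_force: [-5.0, 0.2, 5.9]
grip_width: 0.0007
grip_force: 3.2
```

Run:
```python
from h import *
state(1); phi(); print(T2(-24))
rows(-24,[-26,-28,-30,-32,-34,-36])
```

```text
t 18.52 press-frame tcp mm [-60.08   -97.7188 145.6029] tilt 26.1 F press [-4.9508 -0.9579  5.9213] w 0.0007420964350788953
q [-0.3528  0.2663  2.0814  0.159   0.3457 -1.8372]
phi mod 90 (deg,err px): [(13, 1.1), (72, 0.3), (73, 0.8)]
(array([-0.0621, -0.097 ,  0.1443]), 25.6)
dpos [[-0.0, -0.0, 0.0036], [-0.0002, 0.0, 0.0071], [-0.0005, -0.0, 0.0107], [-0.0005, -0.0, 0.0142], [-0.0006, 0.0, 0.0177], [-0.0009, -0.0, 0.0212]]
drot [[0, -1.5, 0], [0, -2.9, 0], [0, -4.4, 0], [0, -4.4, 0], [0, -4.4, 0], [0, -4.4, 0]]
```

Request:
arm_command --delta_rot '[[0,-1,0],[0,-2,0],[0,-3,0]]' --delta_pos '[[0,0,0.0024],[-0.0001,0,0.0048],[-0.0002,0,0.0072]]' --gripper '[1,1,1]'

```text
time: 18.82
position: [0.5169, -0.0525, 0.1793]
tool_rot: [0.108, 0.962, -0.029, 0.249]
ft_force: [-4.5, -0.6, 5.0]
grip_width: 0.0005
grip_force: 3.2
```

Request:
arm_command --delta_rot '[[0,-1,0],[0,-1.5,0],[0,-1.5,0]]' --delta_pos '[[0,0,0.0024],[-0.0002,0,0.0048],[-0.0004,0,0.0072]]' --gripper '[1,1,1]'

```text
time: 19.07
position: [0.5198, -0.0531, 0.1725]
tool_rot: [0.108, 0.959, -0.031, 0.261]
ft_force: [-6.4, -1.6, 4.6]
grip_width: 0.0004
grip_force: 3.2
```

Request:
arm_command --delta_rot '[[0,0,0],[0,0,0],[0,0,0]]' --delta_pos '[[-0.0001,0,0.0024],[-0.0002,0,0.0048],[-0.0004,0,0.0072]]' --gripper '[1,1,1]'

```text
time: 19.32
position: [0.523, -0.0534, 0.166]
tool_rot: [0.108, 0.959, -0.03, 0.26]
ft_force: [-6.8, -0.2, 5.2]
grip_width: 0.0003
grip_force: 3.4
```

Run:
```python
from h import *
state(1); phi(); print(T2(-36))
rows(-36,[-38,-40,-42,-44,-46,-48])
```

```text
t 19.32 press-frame tcp mm [-50.3737 -97.2535 125.9896] tilt 30.3 F press [-6.6149 -1.7714  5.1788] w 0.00032463702842377203
q [-0.3576  0.3235  2.1462  0.4266  0.1601 -2.1087]
phi mod 90 (deg,err px): [(55, 0.4), (83, 0.2), (61, 0.5)]
(array([-0.0522, -0.097 ,  0.1255]), 30.0)
dpos [[-0.0001, 0.0, 0.0035], [-0.0003, 0.0, 0.007], [-0.0007, 0.0, 0.0105], [-0.0012, 0.0, 0.014], [-0.0018, 0.0, 0.0174], [-0.0025, 0.0, 0.0208]]
drot [[0, 0.0, 0], [0, 0.0, 0], [0, 0.0, 0], [0, 0.0, 0], [0, 0.0, 0], [0, 0.0, 0]]
```

Request:
arm_command --delta_rot '[[0,0,0],[0,0,0],[0,0,0]]' --delta_pos '[[-0.0001,0,0.0024],[-0.0002,0,0.0048],[-0.0004,0,0.0072]]' --gripper '[1,1,1]'

```text
time: 19.62
position: [0.526, -0.054, 0.16]
tool_rot: [0.108, 0.959, -0.03, 0.26]
ft_force: [-16.6, -1.2, 17.0]
grip_width: 0.0006
grip_force: 11.3
```

Request:
arm_command --delta_rot '[[0,0,0],[0,0,0],[0,0,0],[0,0,0]]' --delta_pos '[[0,0,-0.001],[0,0,-0.001],[0,0,-0.001],[0,0,-0.001]]' --gripper '[1,1,1,1]'

```text
time: 19.95
position: [0.5255, -0.0539, 0.161]
tool_rot: [0.108, 0.959, -0.03, 0.26]
ft_force: [-11.6, -0.1, 8.5]
grip_width: 0.0004
grip_force: 6.4
```

Run:
```python
from h import *
state(1); phi()
```

```text
t 19.95 press-frame tcp mm [-47.8554 -97.1651 120.9508] tilt 30.3 F press [-11.2864  -2.7367   8.5431] w 0.00036222227637312696
q [-0.3565  0.3381  2.1457  0.4613  0.1477 -2.1428]
phi mod 90 (deg,err px): [(58, 0.6)]
```

Request:
arm_command --delta_rot '[[0,0,0],[0,0,0],[0,0,0],[0,0,0],[0,0,0]]' --delta_pos '[[0,0,0.001],[0,0,0.002],[0,0,0.002],[0,0,0.002],[0,0,0.002]]' --gripper '[1,1,1,1,1]'

```text
time: 20.42
position: [0.5262, -0.0541, 0.1597]
tool_rot: [0.108, 0.959, -0.03, 0.26]
ft_force: [-14.6, 0.3, 14.9]
grip_width: 0.0003
grip_force: 9.7
```

Run:
```python
from h import *
state()
go([-.13,-.097,.24],15,1); go([-.13,-.097,.275],0,1); go([-.075,-.097,.270],0,1)
```

```text
t 20.42 press-frame tcp mm [-47.1208 -97.1629 119.6749] tilt 30.4 F press [-14.3488  -2.9704  14.879 ] w 0.00025242985305476694
t 20.42 press-frame tcp mm [-47.1208 -97.1629 119.6749] tilt 30.4 F press [-14.3488  -2.9704  14.879 ] w 0.00025242985305476694
-> [ 0.4455 -0.0353  0.28  ] dpos [0.0107, 0.0002, -0.1457] drot [-0.0, 15.4, 0.2]
t 20.42 press-frame tcp mm [-47.1208 -97.1629 119.6749] tilt 30.4 F press [-14.3488  -2.9704  14.879 ] w 0.00025242985305476694
-> [ 0.4455 -0.0353  0.315 ] dpos [-0.007, 0.0002, -0.1759] drot [-0.0, 30.4, 0.2]
t 20.42 press-frame tcp mm [-47.1208 -97.1629 119.6749] tilt 30.4 F press [-14.3488  -2.9704  14.879 ] w 0.00025242985305476694
-> [ 0.4991 -0.0476  0.31  ] dpos [-0.0519, 0.0, -0.1438] drot [-0.0, 30.4, 0.2]
```

Request:
arm_command --delta_rot '[[0,0,0],[0,0,0],[0,4,0],[0,8,0],[0,12,0],[0,15,0],[0,20,0],[0,25,0],[0,30,0],[0,30.4,0],[0,30.4,0],[0,30.4,0]]' --delta_pos '[[0,0,-0.015],[0.002,0,-0.045],[0.004,0,-0.075],[0.007,0,-0.105],[0.01,0,-0.13],[0.01,0,-0.146],[0.004,0,-0.16],[-0.003,0,-0.17],[-0.007,0,-0.176],[-0.02,0,-0.166],[-0.04,0,-0.152],[-0.045,0,-0.148]]' --gripper '[1,1,1,1,1,1,1,1,1,1,1,1]'

```text
time: 21.42
position: [0.4971, -0.0482, 0.3106]
tool_rot: [0.113, 0.994, -0.002, 0.003]
ft_force: [-0.6, -0.4, 0.1]
grip_width: 0.0004
grip_force: 0.0
```

Run:
```python
from h import *
state(1); phi()
go([-.03,-.097,.268],0,1);go([.065,-.097,.268],0,1)
```

```text
t 21.42 press-frame tcp mm [-76.7967 -98.0119 270.6202] tilt 0.3 F press [-0.4868 -0.4964  0.1185] w 0.0003789533856787921
q [-0.3186  0.2249  1.583  -0.0034  1.3273 -1.6626]
phi mod 90 (deg,err px): [(58, 0.2), (60, 0.8)]
t 21.47 press-frame tcp mm [-77.7281 -97.9389 270.0986] tilt 0.2 F press [0.7376 0.2225 1.0076] w 0.0007571594666277628
-> [ 0.5429 -0.0578  0.308 ] dpos [-0.0477, 0.0009, 0.0023] drot [-0.2, 0.2, 0.1]
t 21.47 press-frame tcp mm [-77.7281 -97.9389 270.0986] tilt 0.2 F press [0.7376 0.2225 1.0076] w 0.0007571594666277628
-> [ 0.6355 -0.0791  0.308 ] dpos [-0.1427, 0.0008, 0.0027] drot [-0.2, 0.2, 0.1]
```

Request:
arm_command --delta_rot '[[0,0,0],[0,0,0],[0,0,0],[0,0,0],[0,0,0],[0,0,0],[0,0,0],[0,0,0],[0,0,0]]' --delta_pos '[[-0.008,0,0.001],[-0.016,0,0.002],[-0.024,0.001,0.002],[-0.032,0.001,0.002],[-0.04,0.001,0.002],[-0.048,0.001,0.002],[-0.056,0.001,0.002],[-0.064,0.001,0.002],[-0.072,0.001,0.002]]' --gripper '[1,1,1,1,1,1,1,1,1]'

```text
time: 22.22
position: [0.5646, -0.0621, 0.3088]
tool_rot: [0.112, 0.994, -0.002, 0.002]
ft_force: [-3.1, 0.2, 2.2]
grip_width: 0.0004
grip_force: 1.5
```

Run:
```python
from h import *
state(1); phi()
```

```text
t 22.22 press-frame tcp mm [ -7.984  -96.3146 268.7786] tilt 0.2 F press [-3.0979 -0.542   2.1592] w 0.00040271563025108065
q [-0.3046  0.3348  1.4285 -0.0027  1.3744 -1.6499]
phi mod 90 (deg,err px): [(84, 1.2)]
```

Request:
arm_command --delta_rot '[[0,0,0],[0,0,0],[0,0,0],[0,0,0],[0,0,0],[0,0,0],[0,0,0],[0,0,0],[0,0,0],[0,0,0]]' --delta_pos '[[-0.008,0,0],[-0.016,0,0],[-0.024,0,0],[-0.032,0,0],[-0.04,0,0],[-0.048,0,0],[-0.056,0,0],[-0.064,0,0],[-0.07,0,0],[-0.07,0,0]]' --gripper '[1,1,1,1,1,1,1,1,1,1]'

```text
time: 23.1
position: [0.6339, -0.0778, 0.3088]
tool_rot: [0.112, 0.994, -0.001, 0.003]
ft_force: [-0.3, 0.7, -0.4]
grip_width: 0.0003
grip_force: 0.3
```

Run:
```python
from h import *
state(1); phi()
```

```text
t 23.1 press-frame tcp mm [ 63.1024 -96.0277 268.7584] tilt 0.3 F press [-0.4275  0.6142 -0.3534] w 0.00027580843898712963
q [-0.2957  0.4446  1.2523 -0.002   1.439  -1.6413]
phi mod 90 (deg,err px): [(27, 0.1)]
```

Request:
arm_command --delta_rot '[[0,0,0],[0,0,0],[0,0,0],[0,0,0],[0,0,0],[0,0,0],[0,0,0],[0,0,0],[0,0,0],[0,0,0],[0,0,0]]' --delta_pos '[[-0.002,0,0],[-0.003,0,0],[0.005,0,0],[0.02,0,-0.01],[0.03,0,-0.03],[0.03,0,-0.06],[0.03,0,-0.09],[0.03,0,-0.1],[0.03,0,-0.1],[0.03,0,-0.1],[0.03,0,-0.1]]' --gripper '[1,1,1,1,1,1,1,1,1,1,1]'

```text
time: 24.07
position: [0.6015, -0.0701, 0.4069]
tool_rot: [0.112, 0.994, -0.001, -0.0]
ft_force: [-0.2, 0.4, -0.5]
grip_width: 0.0007
grip_force: 0.0
```

Run:
```python
from h import *
o,_=state(1); phi(); print(o["joint_velocities"],o["ft_force"])
t=viewer.camera("scene")
h=cv2.cvtColor(t["pixels"],cv2.COLOR_BGR2HSV); m=cv2.inRange(h,(20,120,100),(35,255,255)); ys,xs=np.nonzero(m[205:245,315:345]); print(len(ys),xs.max()+315,ys.max()+205)
old=cv2.imread("pics/t4.png")[:,380:]; new=cv2.resize(t["pixels"][190:250,310:370],None,fx=5,fy=5,interpolation=2)
d=np.abs(old.astype(int)-new).max(2); r=d[110:290,100:200]; print("changed px",(r>40).sum(),"of",r.size, np.argwhere(d>60).min(0) if (d>60).any() else 0, np.argwhere(d>60).max(0) if (d>60).any() else 0)
g=cv2.cvtColor(new,6); G=cv2.cvtColor(old,6); print("row174 right edge old/new",np.diff(G[174,120:200].astype(int)).argmin()+120,np.diff(g[174,120:200].astype(int)).argmin()+120,"shift",cv2.phaseCorrelate(np.float32(G[120:260,60:180]),np.float32(g[120:260,60:180])))
```

```text
t 24.07 press-frame tcp mm [ 29.8515 -95.8555 366.8801] tilt 0.0 F press [-0.3425  0.3782 -0.4662] w 0.0007193017990528961
q [-0.299   0.3414  1.1622 -0.0024  1.6376 -1.6449]
phi mod 90 (deg,err px): [(26, 0.4), (28, 0.5), (27, 0.0)]
[ 0.0002  0.0139  0.0068 -0.0003  0.0052 -0.    ] [-0.2487  0.4455 -0.4662]
12 331 228
changed px 41 of 18000 [ 0 48] [194 102]
row174 right edge old/new 156 157 shift ((-0.030849613829865064, 0.026805079074947002), 0.7176601412119689)
```

Run:
```python
from h import *
t=viewer.camera("scene"); new=cv2.resize(t["pixels"][190:250,310:370],None,fx=5,fy=5,interpolation=2); old=cv2.imread("pics/t4.png")[:,380:]
for im in (old,new):
    m=cv2.inRange(cv2.cvtColor(im,cv2.COLOR_BGR2HSV),(18,90,90),(38,255,255))[120:240,50:150]; ys,xs=np.nonzero(m); print(len(ys),"x",xs.min()+50,xs.max()+50,"y",ys.min()+120,ys.max()+120,"mean",xs.mean()+50,ys.mean()+120)
for z in (.062,.050): 
    a=np.linspace(0,6.28,100); q=np.array([pr(t,W([.0175*np.cos(k),.0175*np.sin(k),z])) for k in a]); print(z,"max u,v crop",5*(q.max(0)-[310,190]))
```

```text
754 x 70 109 y 160 194 mean 92.75331564986737 180.61405835543766
509 x 69 109 y 161 194 mean 93.1434184675835 183.03732809430255
0.062 max u,v crop [109. 182.]
0.05 max u,v crop [108.5 191.5]
```

```bash
python3 -c "
from rig import robot
print(robot.hand_in())"
```

```text
the job is handed in; nothing more can be done
None
```

I handed the job in at about 24 s of robot time, but no verdict came back: the pulley is in the V, the bush was pressed until it came up solid (about 21 N held, 24 N peak at the spoke), the ram is up about 14 mm, and the arm is clear of everything.

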